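# Lock the pick tubs into the counter gallery

## Robot

A 6-joint arm with a two-finger parallel gripper is mounted at the origin on the work surface. World frame = base frame: x ahead of the robot, y to its left, z up, the work surface at z = 0. Lengths are in m, angles in rad, forces in N, time in s.
With the tool pointing down it reaches from about 0.375 to 0.9 m from the base axis. Payload 3.1 kg.
Tool frame: the origin (TCP) lies midway between the tips of the shut fingers; the grasp point (between the pads) lies 19 mm behind it (manip.grasp_offset is the distance from the TCP to the grasp point, in m); z points along the fingers, y is the line along which they close (so a half turn about z gives the same grasp; the last joint's range is limited). The gripper opens to 85 mm and grips with 20 to 120 N. Pads are 22 mm wide; open, the fingers measure 114 mm over their backs; the gripper's body (76 mm by 85 mm) begins 54 mm behind the grasp point. The pads swing forward as they close: fully open they stand 13 mm farther back than shut.
Start: joints at [1.04, 0.527, 1.433, -0, 1.181, -0.178], TCP at [0.216, 0.586, 0.231] pointing down, gripper open.
Joint ranges: [-3.08, 3.08], [-0.75, 2.2], [0.22, 2.44], [-1.43, 4.57], [0, 2.65], [-2.85, 2.85]. Speed limits (rad/s): [2.79, 2.79, 3.14, 3.14, 3.14, 3.14].

## Interface

Orientations are given as a unit quaternion [x, y, z, w].
In Python, from station import sensors, cams, order, manip gives the robot as it stands.
- The arm moves only by the tool move_arm, never from a script. Its argument "targets" is a list of rows, each an object of numbers: "dx", "dy", "dz": the shift along the world's x, y, z normalised to -1 to 1, where 1 is 25 mm; "rx", "ry", "rz": the turn, a rotation vector about the world's x, y, z normalised to -1 to 1, where 1 is 30 degrees. A call has exactly 10 rows; each row shifts and turns the commanded pose from where the row before left it; what a row does not reach is not made up. A row lasts 1/8 s, in which the tool goes at most 62.5 mm and 10.7 degrees, less where a joint would pass 70% of its speed; a pose out of reach is approached as far as the arm can. A call with a number of a shift or a turn outside -1 to 1 is refused whole. A call with a gripper value outside its range is refused whole. "claw" is the opening in per cent of the stroke, from 0 (shut) to 100 (fully open), set as the call begins (left out, the last holds). The fingers move at their own pace and stop on an object; "newtons" is the grip in N (left out, the last holds). Time passes only in rows, so rows that do not move let the fingers close, or fill a call up. It gives the time, the measured TCP pose, the force, the opening and the grip force at its end, in the units of the state.
- sensors.sense(): the state, without advancing time (a new reading comes with each control period).
- cams.snapshot(name): name is "scene" or "top" or "wrist"; returns the picture (420x560x3 uint8, red, green, blue); there is no depth.
- cams.camera_model(name): a dict with "fx", "fy", "cx", "cy" (pixels), "extrinsics" (4x4, takes a point from world to camera coordinates). Camera axes: x right, y down, z forward; pixel columns grow to the right and rows downward; lengths in m; the calibration is good to about 2 mm. The wrist camera is an equidistant fisheye: a pixel r from the principal point sees the ray r / f radians off the axis. A picture is of the moment at which its call begins: read the wrist's pose just before it. camera_model takes no time and is no camera call; for the wrist camera it gives the pose at the moment of the call.
- order.sign_off(): hands the job in; it is judged then, once.
The state is a dict: "t": time; "q": joint angles; "qd": joint speeds; "tau": joint torques, N m; "tcp_pos": TCP position; "tool_rot": TCP orientation; "force": force on the tool from outside, world axes, zero at the start; "ft_torque": the same for the moment, N m; "finger_gap": opening from 0.0 (shut) to 1.0 (fully open); "gripper_force": force on a finger pad.
Only numpy, scipy, OpenCV 4.12 (cv2) and the standard library are available. Lean on these libraries where they do the work, as an engineer would, in place of code of your own. Each camera call takes 0.05 s, during which the arm holds its last target. There are 200 camera calls.

## Task

Draw the lock pin, slide the gate fully open, and slide every pick tub along the counter, never lifting it, through the mouth of the gallery on to the round inlay of its own size. Then slide the gate shut and push the pin fully home again through the bracket and gate. Leave the other things on the counter undisturbed.

Things in the scene. Friction and masses are not known exactly. Their poses are not given: they have to be found in the camera images.
- gallery: Fixed low dark fence, 28 mm high, round a bay of bare counter. Origin on the counter at the bay's centre; x points away from the robot, y left along the bay, z up. Inner faces at x = -62 and +62, y = -210 and +210 mm; outer front face at x = -70. The front fence has one mouth, y = -66 to +66 mm. At its front left is a brass lock bracket, 42 mm high.
- gate (a joint): Brass gate bar (8 mm thick, 28 mm high, 42 at its holed left end) in front of the front fence, at x = -78 mm of the gallery; it slides along the gallery's y. 0 = shut across the mouth, at its stop (bar from y = -70 to +206 mm); 0.14 m = fully open, slid to +y (left), mouth clear. Needs 2 N, stays where it is left. The pin locks it.
- gate_grip (a point): Upright dark-wood post on the gate bar, 16 x 16 mm, from 27 to 74 mm above the counter; this point is on its axis at 62 mm, and moves with the gate. Axes as the gallery's.
- lock_hole (a point): Mouth of the lock hole: centre of a 16 mm square hole, 30 mm up, in the bracket's front face (x = -94, y = +190 mm of the gallery, same axes). It runs along +x through 3 plates (bracket, gate, fence; 32 mm in all), in line only with the gate shut. The pin enters from the robot's side. In front, a brass ledge 14 mm wide, 15 high, 70 long, carries the pin's grip.
- pin_grip (a point): Centre of the wooden grip block of the loose lock pin: block 42 mm long (its x), 24 x 24 mm across. A round-tipped steel shaft, 10 mm thick, 45 mm long, runs from the block along the pin's +x (21 to 66 mm from this point). About 90 g. Lying flat on the counter this point is 12 mm up. At the start the pin is home in the lock hole, shaft to the gallery's +x.
- pin_shoulder (a point): Point on the pin's axis where the shaft leaves the grip block (21 mm along +x from the grip's centre). Fully home, it is at the lock hole's mouth.
- tub_small_grip (a point): Round boxwood pick tub, the small one: 68 mm across and 32 mm high, with an upright flat handle rising from its middle to 85 mm, 44 mm long (its x) and 14 mm thick (its y). This point is in the handle on the tub's axis, 70 mm above the tub's underside. 0.25 to 0.75 kg, felt-soled: slides easily, at 1 to 2 N. May be absent.
- mark_small: Flat round inlay in the counter inside the bay, 68 mm across (light rim, dark middle), the place of the small tub. Origin at its centre. The three inlays stand in a row at y = -130, 0 and +130 mm of the gallery, in an order that varies.
- tub_middle_grip (a point): Round boxwood pick tub, the middle one: 82 mm across and 32 mm high, with an upright flat handle rising from its middle to 85 mm, 44 mm long (its x) and 14 mm thick (its y). This point is in the handle on the tub's axis, 70 mm above the tub's underside. 0.25 to 0.75 kg, felt-soled: slides easily, at 1 to 2 N. May be absent.
- mark_middle: Flat round inlay in the counter inside the bay, 82 mm across (light rim, dark middle), the place of the middle tub. Origin at its centre. The three inlays stand in a row at y = -130, 0 and +130 mm of the gallery, in an order that varies.
- tub_large_grip (a point): Round boxwood pick tub, the large one: 96 mm across and 32 mm high, with an upright flat handle rising from its middle to 85 mm, 44 mm long (its x) and 14 mm thick (its y). This point is in the handle on the tub's axis, 70 mm above the tub's underside. 0.25 to 0.75 kg, felt-soled: slides easily, at 1 to 2 N. May be absent.
- mark_large: Flat round inlay in the counter inside the bay, 96 mm across (light rim, dark middle), the place of the large tub. Origin at its centre. The three inlays stand in a row at y = -130, 0 and +130 mm of the gallery, in an order that varies.
- slide: Brass guitar slide standing on end, 30 mm across, 65 mm high; bystander. Origin at the centre of its underside.
- bottleneck: Green glass bottleneck standing on end, 34 mm across, 72 mm high; bystander. Origin at the centre of its underside.
- tin: Flat boxwood pick tin 70 x 100 x 26 mm; bystander. Origin at the centre of its underside.

How it is judged:
On the way, in this order (a step that is already met when the one before it is completed fails the run):
1. the pin is drawn and the gate is slid fully open (value of joint gate above 0.12 m), for 0.2 s.
2. every tub present stands on the inlay of its own size (horizontal distance between tub_small_grip and mark_small below 0.014 m and horizontal distance between tub_middle_grip and mark_middle below 0.014 m and horizontal distance between tub_large_grip and mark_large below 0.014 m), for 0.2 s.
At the end, for the whole second after the job is handed in: Every tub present stands upright and at rest, centred within 14 mm on the inlay of its own size; the gate is shut (within 8 mm); the pin is through bracket and gate, its shoulder within 8 mm of the hole's mouth, straight and centred within 6 mm (all of step 2 and angle between each of tub_small_grip, tub_middle_grip, tub_large_grip's own z axis and vertical below 0.1 rad and value of joint gate below 0.008 m and x of pin_shoulder in the frame of lock_hole between -0.008 and 0.01 m and y of pin_shoulder in the frame of lock_hole between -0.006 and 0.006 m and z of pin_shoulder in the frame of lock_hole between -0.006 and 0.006 m and angle between the x axis of pin_shoulder and the x axis of lock_hole, either way round below 0.17 rad and linear speed of each of tub_small, tub_middle, tub_large below 0.02 m/s); the robot touches nothing.
It fails at once if a tub was lifted more than 20 mm off the counter (height (world z) of any of tub_small_grip, tub_middle_grip, tub_large_grip above 0.09 m).
It fails at once if a bystander (slide, bottleneck, tin) was moved more than 30 mm (distance of any of slide, bottleneck, tin from where it was at the start of the episode above 0.03 m).
Of tub_small, tub_middle, tub_large only 2 to 3 are there at a start; the rules pass over those that are not, and their reading is None.
At some moment in a run one of tub_small, tub_middle, tub_large may be knocked a few centimetres aside while the robot is not near it.
Once in a run the grip may slacken for a moment while it holds something.
It also fails if it takes over 200 s, if anything falls off the work surface, if the arm or the gripper's body presses on something with over 40 N, if the wrist force passes 120 N, or if a joint passes its speed limit or range.

## Working session

There is one attempt and no reset: what is moved stays moved. The work goes in short steps, Python scripts to look and compute and a tool call to move; the robot and the scene stay as the last step left them, time stands still between calls to the robot, and variables do not carry over. Pictures are saved under pics/ and viewed, at most 14 in all, crops included, and the job is handed in when it is done.

Besides the shell and the picture viewer there is one more tool, called after "Emit:" as name(argument=value, ...) on one line, values as JSON. move_arm: Moves the arm, as the interface text tells. Scaled input: -1 to 1 covers 25 mm each way for a shift and 30 degrees each way for a turn. Its arguments: {"type":"object","properties":{"targets":{"type":"array"},"claw":{"type":"number"},"newtons":{"type":"number"}},"required":["targets"]}

```bash
mkdir -p pics; ls; cat > h.py <<'E'
import numpy as np, cv2
from station import sensors, cams, order, manip
def snap(n,f=None):
    m=cams.camera_model(n); im=cams.snapshot(n)
    if f: cv2.imwrite('pics/'+f,cv2.cvtColor(im,cv2.COLOR_RGB2BGR))
    return im,m
def ray(m,u,v,fish=False):
    a=(u-m['cx'])/m['fx']; b=(v-m['cy'])/m['fy']
    if fish:
        r=np.hypot(a,b); s=np.sin(r)/max(r,1e-9); d=np.array([a*s,b*s,np.cos(r)])
    else: d=np.array([a,b,1.])
    E=np.array(m['extrinsics']); R=E[:3,:3]
    return -R.T@E[:3,3], R.T@d
def onz(m,u,v,z,fish=False):
    o,d=ray(m,u,v,fish); return o+d*(z-o[2])/d[2]
def proj(m,p):
    E=np.array(m['extrinsics']); c=E[:3,:3]@np.array(p)+E[:3,3]
    return m['fx']*c[0]/c[2]+m['cx'], m['fy']*c[1]/c[2]+m['cy']
E
python3 - <<'E'
from h import *
s=sensors.sense(); print(s, manip.grasp_offset)
for n in ('top','scene'):
    im,m=snap(n,n+'0.png'); print(n,m)
E
```

```text
pics
{'t': 0.0, 'q': array([ 1.03948552e+00,  5.28478606e-01,  1.43389768e+00,  1.06927394e-06,
        1.18143173e+00, -1.78486800e-01]), 'qd': array([-0.00080948,  0.00182315, -0.00021341, -0.00122352,  0.00087552,
       -0.00123158]), 'tau': array([ 1.61442724e-03, -4.42341936e+01, -1.78028888e+01, -5.78503159e-05,
        8.27042037e-03, -3.13152043e-06]), 'tcp_pos': array([0.21556015, 0.58587976, 0.23032747]), 'tool_rot': array([ 1.75498492e-01,  9.84479077e-01, -1.03848219e-03, -3.85378400e-04]), 'force': array([ 0.25374042, -0.22928311, -0.03235052]), 'ft_torque': array([ 0.0066197 , -0.01495955, -0.02279912]), 'gripper_force': 0.0, 'finger_gap': 0.9997665979539173} 0.0187
top {'fx': 503.3415038501661, 'fy': 503.3415038501661, 'cx': 288.6940474721613, 'cy': 203.14279788940357, 'extrinsics': array([[ 0.01963293, -0.9997234 , -0.01294889,  0.065526  ],
       [-0.98166987, -0.01681941, -0.18984566,  0.53611186],
       [ 0.18957535,  0.01643876, -0.98172855,  1.46626896],
       [ 0.        ,  0.        ,  0.        ,  1.        ]])}
scene {'fx': 397.67825427287505, 'fy': 397.67825427287505, 'cx': 271.0274424494143, 'cy': 211.00309880270652, 'extrinsics': array([[-0.74167874,  0.67071278, -0.00755023,  0.34624453],
       [ 0.57304593,  0.62774751, -0.5268315 , -0.32899151],
       [-0.34861298, -0.39506635, -0.84993621,  1.22167281],
       [ 0.        ,  0.        ,  0.        ,  1.        ]])}
```

View pics/top0.png

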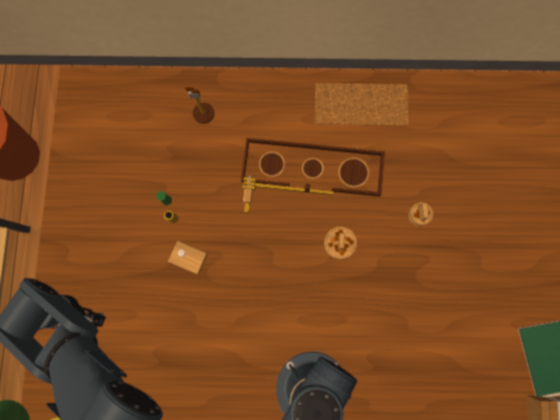

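View pics/scene0.png

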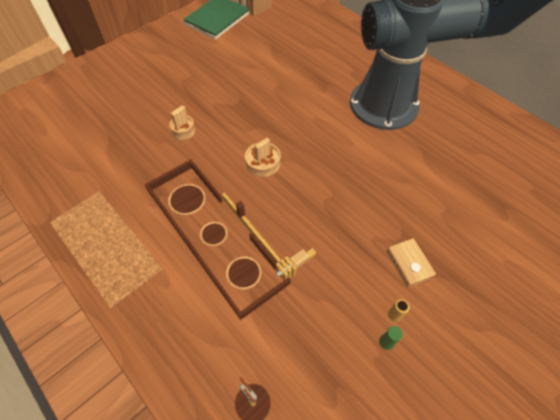

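The top view shows the gallery around (313,167) with inlays at (272,163), (313,168) and (353,172). Two tubs are at (340,242) and (421,213). The pin is at (247,200), the gate post at (307,188) and the bystanders at lower left. Next I'll measure these.

```bash
cat > m1.py <<'E'
from h import *
def dark(n,im,m,seeds):
    g=cv2.cvtColor(im,cv2.COLOR_RGB2GRAY); k=4
    P=[]
    for (u,v) in seeds:
        x0,y0=u-26,v-26
        c=cv2.resize(g[y0:y0+52,x0:x0+52],None,fx=k,fy=k,interpolation=cv2.INTER_CUBIC)
        bw=((c<55)*255).astype(np.uint8)
        nl,lab,st,ce=cv2.connectedComponentsWithStats(bw)
        l=lab[104,104]
        cs,_=cv2.findContours(((lab==l)*255).astype(np.uint8),cv2.RETR_EXTERNAL,cv2.CHAIN_APPROX_NONE)
        e=cv2.fitEllipse(max(cs,key=len)); uv=(np.array(e[0])+.5)/k-.5+[x0,y0]
        ctr=[onz(m,*((q[0]+.5)/k-.5+[x0,y0]),0)[:2] for q in max(cs,key=len)]
        (cx,cy),r=cv2.minEnclosingCircle(np.array(ctr,np.float32)*1000)
        P.append(onz(m,*uv,0)); print(n,l,uv.round(1),P[-1].round(4),'dia',2*r, 'c',cx,cy)
    return np.array(P)
if __name__=='__main__':
    for n,s in (('top',[(272,163),(313,168),(353,172)]),('scene',[(244,273),(214,234),(187,199)])):
        im,m=snap(n); P=dark(n,im,m,s)
        d=P[0]-P[2]; print('len',np.hypot(*d[:2]),'yaw',np.degrees(np.arctan2(-d[0],d[1])),'ctr',P.mean(0))
        cv2.imwrite(f'pics/c_{n}.png',cv2.cvtColor(cv2.resize(im[100:275,150:450] if n=='top' else im[95:295,140:430],None,fx=2.6,fy=2.6,interpolation=cv2.INTER_CUBIC),cv2.COLOR_RGB2BGR))
E
python3 m1.py
```

```text
top 2 [271.4 163.5] [0.6717 0.1335 0.    ] dia 63.513912200927734 c 671.7418212890625 133.78326416015625
top 2 [312.4 167.8] [0.6601 0.0037 0.    ] dia 49.506229400634766 c 660.0270385742188 3.7019548416137695
top 2 [353.2 171.9] [ 0.6487 -0.1253  0.    ] dia 77.88021850585938 c 648.7427368164062 -125.37346649169922
len 0.25986796882039875 yaw -5.0897739322898286 ctr [0.66015591 0.00395076 0.        ]
scene 0 [242.3 273.7] [0.6807 0.1363 0.    ] dia 181.82005310058594 c 676.8502807617188 132.52349853515625
scene 0 [213.2 233.7] [0.6659 0.0062 0.    ] dia 202.92214965820312 c 665.0390625 2.0650634765625
scene 0 [184.7 200.2] [ 0.6598 -0.1232  0.    ] dia 225.30502319335938 c 653.3221435546875 -129.17237854003906
len 0.2603122573055286 yaw -4.621773821235569 ctr [6.68788386e-01 6.42267690e-03 3.70074342e-17]
```

View pics/c_top.png

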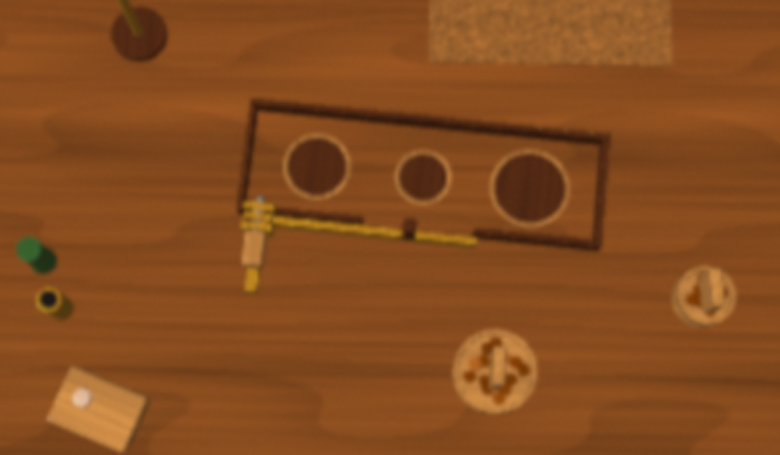

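View pics/c_scene.png

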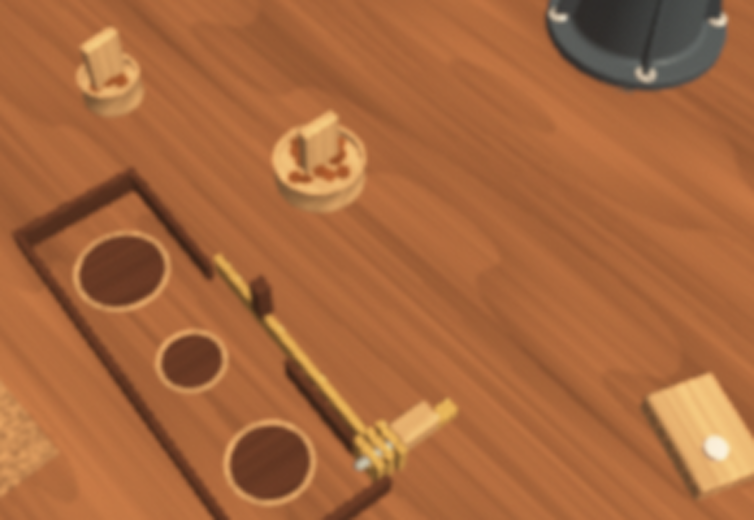

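The two crops show a large tub at about (340,243) in the top image and a small one at (421,213). The middle tub looks absent. The pin is home at about (247,198).

```bash
cat >> h.py <<'E'
YAW=np.radians(-5.09); C=np.array([0.6602,0.0040])
RG=np.array([[np.cos(YAW),-np.sin(YAW)],[np.sin(YAW),np.cos(YAW)]])
def g2w(x,y): return C+RG@np.array([x,y])
def w2g(p): return RG.T@(np.array(p)[:2]-C)
def st():
    s=sensors.sense(); q=s['tool_rot']; x,y,z,w=q
    ang=np.degrees(np.arctan2(1-2*(x*x+z*z),2*(x*y-z*w)))
    print('t',round(s['t'],2),'tcp',s['tcp_pos'].round(4),'closing ang',ang.round(2),'F',s['force'].round(1),'gap',round(s['finger_gap'],3),'gf',s['gripper_force'])
    return s
E
python3 - <<'E'
from h import *
m=cams.camera_model('top'); s=cams.camera_model('scene')
for n,u,v,z in [('L',340.4,242.7,.03),('S',420.8,213.5,.03),('post',307.3,185.5,.065),('pinblk',247.5,195,.039),('tin',187,258,.02),('slide',169,215,.05),('bott',162,197,.07)]:
    p=onz(m,u,v,z); print(n,p.round(4),'gal',w2g(p).round(4))
for n,u,v,z in [('L rim',140+319/2.6,95+160/2.6,.032),('S rim',140+108/2.6,95+77/2.6,.032),('posttop',140+261/2.6,95+282/2.6,.074),('ctr',213.2,233.7,0)]:
    p=onz(s,u,v,z); print('scene',n,p.round(4),'gal',w2g(p).round(4))
print('hole',g2w(-.094,.19),'pin',g2w(-.115,.19))
for d in (41,33):print(d/503.3*1.4)
st()
E
```

```text
L [ 0.4204 -0.0823  0.03  ] gal [-0.2312 -0.1072]
S [ 0.5139 -0.3261  0.03  ] gal [-0.1165 -0.3418]
post [0.5873 0.0203 0.065 ] gal [-0.0741  0.0097]
pinblk [0.5605 0.2019 0.039 ] gal [-0.1169  0.1883]
tin [0.3667 0.3802 0.02  ] gal [-0.3257  0.3486]
slide [0.4926 0.4356 0.05  ] gal [-0.2053  0.415 ]
bott [0.5435 0.455  0.07  ] gal [-0.1562  0.4389]
scene L rim [ 0.429  -0.0751  0.032 ] gal [-0.2233 -0.0993]
scene S rim [ 0.5225 -0.3201  0.032 ] gal [-0.1084 -0.3351]
scene posttop [0.5854 0.0233 0.074 ] gal [-0.0763  0.0126]
scene ctr [0.6658 0.006  0.    ] gal [0.0054 0.0025]
hole [0.58342757 0.20159047] pin [0.56251038 0.2034536 ]
0.1140472878998609
0.09179415855354658
t 0.2 tcp [0.2157 0.5861 0.2307] closing ang 69.79 F [-0.6  0.2 -0.2] gap 0.999 gf 0.0
```

Emit:
move_arm(targets=[{"dx":0.85,"dy":-0.95,"rz":0.05},{"dx":0.85,"dy":-0.95,"rz":0.05},{"dx":0.85,"dy":-0.95,"rz":0.05},{"dx":0.85,"dy":-0.95,"rz":0.05},{"dx":0.85,"dy":-0.95,"rz":0.05},{"dx":0.85,"dy":-0.95,"rz":0.05},{"dx":0.85,"dy":-0.95,"rz":0.05},{"dx":0.85,"dy":-0.95,"rz":0.05},{"dx":0.85,"dy":-0.95,"rz":0.05},{"dx":0.85,"dy":-0.95,"rz":0.05}], claw=100, newtons=60)

```text
schema error: expected keys dx, dy, dz, rx, ry, rz
```

Emit:
move_arm(targets=[{"dx":0.85,"dy":-0.95},{"dx":0.85,"dy":-0.95},{"dx":0.85,"dy":-0.95},{"dx":0.85,"dy":-0.95},{"dx":0.85,"dy":-0.95},{"dx":0.85,"dy":-0.95},{},{},{},{}])

```text
schema error: expected keys dx, dy, dz, rx, ry, rz
```

```bash
python3 - <<'E'
from h import *
st(); im,m=snap('wrist','w1.png'); print(m)
E
```

```text
t 0.2 tcp [0.2157 0.5861 0.2307] closing ang 69.79 F [-0.6  0.2 -0.2] gap 0.999 gf 0.0
{'fx': 325.19226210127806, 'fy': 325.19226210127806, 'cx': 277.8628653922369, 'cy': 213.9699663056527, 'extrinsics': array([[ 0.34562875,  0.93837034, -0.00136911, -0.62381643],
       [ 0.89398426, -0.32883595,  0.30439951, -0.04008441],
       [ 0.28518925, -0.10643319, -0.95254347,  0.37907155],
       [ 0.        ,  0.        ,  0.        ,  1.        ]])}
```

View pics/w1.png

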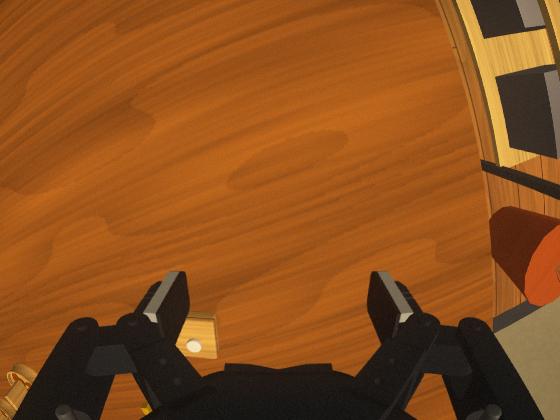

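The calls were refused because every row needs all six keys. The picture therefore shows the start pose, with the fingers at (165,310) and (395,310) and the tin at (195,335). I'll resend with full rows.

Emit:
move_arm(targets=[{"dx":0.85,"dy":-0.95,"dz":0,"rx":0,"ry":0,"rz":0.05},{"dx":0.85,"dy":-0.95,"dz":0,"rx":0,"ry":0,"rz":0.05},{"dx":0.85,"dy":-0.95,"dz":0,"rx":0,"ry":0,"rz":0.05},{"dx":0.85,"dy":-0.95,"dz":0,"rx":0,"ry":0,"rz":0.05},{"dx":0.85,"dy":-0.95,"dz":0,"rx":0,"ry":0,"rz":0.05},{"dx":0.85,"dy":-0.95,"dz":0,"rx":0,"ry":0,"rz":0.05},{"dx":0.85,"dy":-0.95,"dz":0,"rx":0,"ry":0,"rz":0.05},{"dx":0.85,"dy":-0.95,"dz":0,"rx":0,"ry":0,"rz":0.05},{"dx":0.85,"dy":-0.95,"dz":0,"rx":0,"ry":0,"rz":0.05},{"dx":0.85,"dy":-0.95,"dz":0,"rx":0,"ry":0,"rz":0.05}], claw=100, newtons=60)

```text
t: 1.5
tcp_pos: [0.429, 0.3482, 0.2313]
tool_rot: [0.045, 0.999, 0.0, 0.0]
force: [0.8, -0.1, -0.0]
finger_gap: 1.004
gripper_force: 0.0
```

Emit:
move_arm(targets=[{"dx":0.85,"dy":-0.95,"dz":0,"rx":0,"ry":0,"rz":0},{"dx":0.85,"dy":-0.95,"dz":0,"rx":0,"ry":0,"rz":0},{"dx":0.85,"dy":-0.95,"dz":0,"rx":0,"ry":0,"rz":0},{"dx":0.85,"dy":-0.95,"dz":0,"rx":0,"ry":0,"rz":0},{"dx":0.0,"dy":-0.95,"dz":0,"rx":0,"ry":0,"rz":0},{"dx":0.0,"dy":-0.95,"dz":0,"rx":0,"ry":0,"rz":0},{"dx":0,"dy":0,"dz":0,"rx":0,"ry":0,"rz":0},{"dx":0,"dy":0,"dz":0,"rx":0,"ry":0,"rz":0},{"dx":0,"dy":0,"dz":0,"rx":0,"ry":0,"rz":0},{"dx":0,"dy":0,"dz":0,"rx":0,"ry":0,"rz":0}])

```text
t: 2.75
tcp_pos: [0.5133, 0.2072, 0.2313]
tool_rot: [0.045, 0.999, 0.0, 0.0]
force: [-0.3, 0.1, -0.0]
finger_gap: 1.003
gripper_force: 0.0
```

```bash
python3 - <<'E'
from h import *
st(); im,m=snap('wrist','w2.png'); print(m['extrinsics'])
E
```

```text
t 2.75 tcp [0.5133 0.2072 0.2313] closing ang 84.85 F [-0.3  0.1 -0. ] gap 1.003 gf 0.0
[[ 8.99241511e-02  9.95948617e-01 -3.37032661e-06 -2.51872605e-01]
 [ 9.48593886e-01 -8.56474638e-02  3.04686972e-01 -5.09290640e-01]
 [ 3.03452280e-01 -2.74019144e-02 -9.52452544e-01  2.28720874e-01]
 [ 0.00000000e+00  0.00000000e+00  0.00000000e+00  1.00000000e+00]]
```

View pics/w2.png

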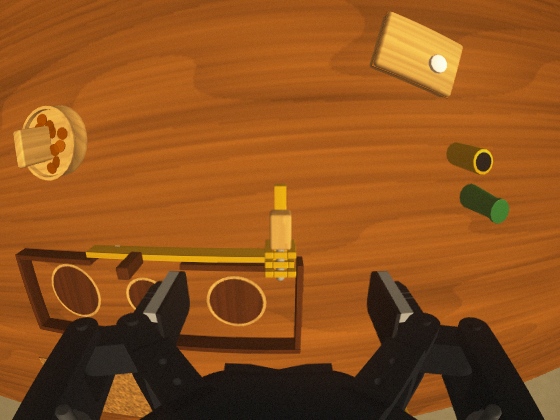

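The wrist view shows the pin block centred at about (281,230), the ledge above it at (280,198) and the bracket at (280,262). The middle-inlay disc is at (237,301).

```bash
python3 - <<'E'
from h import *
m=cams.camera_model('wrist')
for n,u,v,z in [('block top near',281,212,.039),('block top far',281,248,.039),('block ctr',281,230,.039),('ledge end',281,186,.015),('midinlay',237,301,0)]:
    p=onz(m,u,v,z,True); print(n,p.round(4),w2g(p).round(4))
E
```

```text
block top near [0.5408 0.2073 0.039 ] [-0.1369  0.192 ]
block top far [0.5829 0.2037 0.039 ] [-0.0947  0.192 ]
block ctr [0.5615 0.2055 0.039 ] [-0.1162  0.192 ]
ledge end [0.5177 0.2096 0.015 ] [-0.1601  0.1921]
midinlay [0.674  0.1361 0.    ] [0.002  0.1328]
```

Emit:
move_arm(targets=[{"dx":0.48,"dy":-0.02,"dz":-0.9,"rx":0,"ry":0,"rz":0},{"dx":0.48,"dy":-0.02,"dz":-1,"rx":0,"ry":0,"rz":0},{"dx":0.48,"dy":-0.02,"dz":-1,"rx":0,"ry":0,"rz":0},{"dx":0.48,"dy":-0.02,"dz":-1,"rx":0,"ry":0,"rz":0},{"dx":0,"dy":0,"dz":-1,"rx":0,"ry":0,"rz":0},{"dx":0,"dy":0,"dz":-1,"rx":0,"ry":0,"rz":0},{"dx":0,"dy":0,"dz":-1,"rx":0,"ry":0,"rz":0},{"dx":0,"dy":0,"dz":-1,"rx":0,"ry":0,"rz":0},{"dx":0,"dy":0,"dz":-0.5,"rx":0,"ry":0,"rz":0},{"dx":0,"dy":0,"dz":-0.4,"rx":0,"ry":0,"rz":0}])

```text
t: 4.05
tcp_pos: [0.5617, 0.2047, 0.0109]
tool_rot: [0.045, 0.999, 0.0, 0.0]
force: [-1.0, -0.1, -0.9]
finger_gap: 1.001
gripper_force: 0.0
```

Emit:
move_arm(targets=[{"dx":0,"dy":0,"dz":0,"rx":0,"ry":0,"rz":0},{"dx":0,"dy":0,"dz":0,"rx":0,"ry":0,"rz":0},{"dx":0,"dy":0,"dz":0,"rx":0,"ry":0,"rz":0},{"dx":0,"dy":0,"dz":0,"rx":0,"ry":0,"rz":0},{"dx":0,"dy":0,"dz":0,"rx":0,"ry":0,"rz":0},{"dx":0,"dy":0,"dz":0,"rx":0,"ry":0,"rz":0},{"dx":0,"dy":0,"dz":0,"rx":0,"ry":0,"rz":0},{"dx":0,"dy":0,"dz":0,"rx":0,"ry":0,"rz":0},{"dx":0,"dy":0,"dz":0,"rx":0,"ry":0,"rz":0},{"dx":0,"dy":0,"dz":0,"rx":0,"ry":0,"rz":0}], claw=0, newtons=50)

```text
t: 5.3
tcp_pos: [0.5621, 0.2046, 0.0122]
tool_rot: [0.045, 0.999, 0.0, 0.001]
force: [-0.5, 0.7, 5.5]
finger_gap: 0.272
gripper_force: 50.1
```

Emit:
move_arm(targets=[{"dx":0,"dy":0,"dz":0.04,"rx":0,"ry":0,"rz":0},{"dx":-0.2,"dy":0.018,"dz":0,"rx":0,"ry":0,"rz":0},{"dx":-0.2,"dy":0.018,"dz":0,"rx":0,"ry":0,"rz":0},{"dx":-0.2,"dy":0.018,"dz":0,"rx":0,"ry":0,"rz":0},{"dx":-0.2,"dy":0.018,"dz":0,"rx":0,"ry":0,"rz":0},{"dx":-0.2,"dy":0.018,"dz":0,"rx":0,"ry":0,"rz":0},{"dx":-0.2,"dy":0.018,"dz":0,"rx":0,"ry":0,"rz":0},{"dx":-0.2,"dy":0.018,"dz":0,"rx":0,"ry":0,"rz":0},{"dx":-0.2,"dy":0.018,"dz":0,"rx":0,"ry":0,"rz":0},{"dx":0,"dy":0,"dz":0,"rx":0,"ry":0,"rz":0}])

```text
t: 6.55
tcp_pos: [0.5205, 0.2081, 0.0123]
tool_rot: [0.045, 0.999, -0.0, -0.001]
force: [0.1, -0.0, 0.0]
finger_gap: 0.27
gripper_force: 49.6
```

```bash
python3 - <<'E'
from h import *
st(); im,m=snap('wrist'); 
c=cv2.resize(im[180:420,180:400],None,fx=2.4,fy=2.4,interpolation=cv2.INTER_CUBIC); cv2.imwrite('pics/w3.png',cv2.cvtColor(c,cv2.COLOR_RGB2BGR))
E
```

```text
t 6.55 tcp [0.5205 0.2081 0.0123] closing ang 84.8 F [ 0.1 -0.   0. ] gap 0.27 gf 49.63207304477692
```

View pics/w3.png

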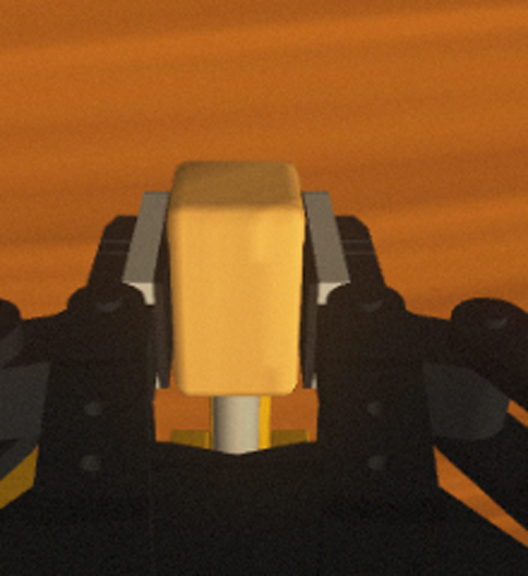

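The pin is drawn about 41 mm: the block sits in the pads with its shaft still toward the bracket, bottom centre at (235,430). I'll release it there, leaving the block on the ledge and the tip just inside the bracket plate.

Emit:
move_arm(targets=[{"dx":0,"dy":0,"dz":0,"rx":0,"ry":0,"rz":0},{"dx":0,"dy":0,"dz":0,"rx":0,"ry":0,"rz":0},{"dx":0,"dy":0,"dz":0,"rx":0,"ry":0,"rz":0},{"dx":0,"dy":0,"dz":0,"rx":0,"ry":0,"rz":0},{"dx":0,"dy":0,"dz":0.3,"rx":0,"ry":0,"rz":0},{"dx":0,"dy":0,"dz":0.7,"rx":0,"ry":0,"rz":0},{"dx":0,"dy":0,"dz":1,"rx":0,"ry":0,"rz":0},{"dx":0,"dy":0,"dz":1,"rx":0,"ry":0,"rz":0},{"dx":0,"dy":0,"dz":1,"rx":0,"ry":0,"rz":0},{"dx":0,"dy":0,"dz":1,"rx":0,"ry":0,"rz":0}], claw=100)

```text
t: 7.85
tcp_pos: [0.5215, 0.2082, 0.1396]
tool_rot: [0.045, 0.999, 0.0, 0.001]
force: [0.6, -0.5, 0.6]
finger_gap: 1.001
gripper_force: 0.0
```

Emit:
move_arm(targets=[{"dx":0.32,"dy":-0.93,"dz":0,"rx":0,"ry":0,"rz":0},{"dx":0.32,"dy":-0.93,"dz":0,"rx":0,"ry":0,"rz":0},{"dx":0.32,"dy":-0.93,"dz":0,"rx":0,"ry":0,"rz":0},{"dx":0.32,"dy":-0.93,"dz":0,"rx":0,"ry":0,"rz":0},{"dx":0.32,"dy":-0.93,"dz":0,"rx":0,"ry":0,"rz":0},{"dx":0.32,"dy":-0.93,"dz":0,"rx":0,"ry":0,"rz":0},{"dx":0.32,"dy":-0.93,"dz":0,"rx":0,"ry":0,"rz":0},{"dx":0.32,"dy":-0.93,"dz":0,"rx":0,"ry":0,"rz":0},{"dx":0,"dy":0,"dz":0,"rx":0,"ry":0,"rz":0},{"dx":0,"dy":0,"dz":0,"rx":0,"ry":0,"rz":0}])

```text
t: 9.1
tcp_pos: [0.5849, 0.0227, 0.138]
tool_rot: [0.046, 0.999, 0.0, -0.0]
force: [-0.7, 0.6, -0.4]
finger_gap: 1.003
gripper_force: 0.0
```

```bash
python3 - <<'E'
from h import *
st(); im,m=snap('wrist','w4.png'); 
E
```

```text
t 9.1 tcp [0.5849 0.0227 0.138 ] closing ang 84.78 F [-0.7  0.6 -0.4] gap 1.003 gf 0.0
```

View pics/w4.png

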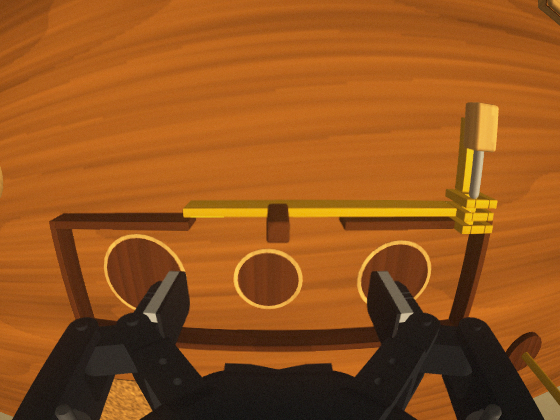

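The pin rests on the ledge, block at (482,126), with its tip in the bracket. The post is at (278,225), centred between the fingers.

```bash
python3 - <<'E'
from h import *
m=cams.camera_model('wrist')
for n,u,v,z in [('post',278,225,.074),('post',278,233,.074),('post',278,241,.074),('smallmark',268,279,0),('pin blk',482,116,.039)]:
    p=onz(m,u,v,z,True); print(n,p.round(4),w2g(p).round(4))
E
```

```text
post [0.5811 0.0228 0.074 ] [-0.0805  0.0117]
post [0.5868 0.0223 0.074 ] [-0.0747  0.0117]
post [0.5926 0.0217 0.074 ] [-0.0689  0.0117]
smallmark [0.6625 0.0056 0.    ] [0.0021 0.0018]
pin blk [0.5143 0.2001 0.039 ] [-0.1627  0.1824]
```

Emit:
move_arm(targets=[{"dx":0,"dy":0,"dz":-0.7,"rx":0,"ry":0,"rz":0},{"dx":0,"dy":0,"dz":-0.7,"rx":0,"ry":0,"rz":0},{"dx":0,"dy":0,"dz":-0.7,"rx":0,"ry":0,"rz":0},{"dx":0,"dy":0,"dz":-0.7,"rx":0,"ry":0,"rz":0},{"dx":0,"dy":0,"dz":-0.7,"rx":0,"ry":0,"rz":0},{"dx":0,"dy":0,"dz":0,"rx":0,"ry":0,"rz":0},{"dx":0,"dy":0,"dz":0,"rx":0,"ry":0,"rz":0},{"dx":0,"dy":0,"dz":0,"rx":0,"ry":0,"rz":0},{"dx":0,"dy":0,"dz":0,"rx":0,"ry":0,"rz":0},{"dx":0,"dy":0,"dz":0,"rx":0,"ry":0,"rz":0}])

```text
t: 10.4
tcp_pos: [0.5857, 0.022, 0.0503]
tool_rot: [0.046, 0.999, -0.0, 0.0]
force: [-0.2, 0.7, -0.5]
finger_gap: 1.005
gripper_force: 0.0
```

Emit:
move_arm(targets=[{"dx":0,"dy":0,"dz":0,"rx":0,"ry":0,"rz":0},{"dx":0,"dy":0,"dz":0,"rx":0,"ry":0,"rz":0},{"dx":0,"dy":0,"dz":0,"rx":0,"ry":0,"rz":0},{"dx":0,"dy":0,"dz":0,"rx":0,"ry":0,"rz":0},{"dx":0,"dy":0,"dz":0,"rx":0,"ry":0,"rz":0},{"dx":0,"dy":0,"dz":0,"rx":0,"ry":0,"rz":0},{"dx":0,"dy":0,"dz":0,"rx":0,"ry":0,"rz":0},{"dx":0,"dy":0,"dz":0,"rx":0,"ry":0,"rz":0},{"dx":0,"dy":0,"dz":0,"rx":0,"ry":0,"rz":0},{"dx":0,"dy":0,"dz":0,"rx":0,"ry":0,"rz":0}], claw=0, newtons=50)

```text
t: 11.65
tcp_pos: [0.5854, 0.0224, 0.05]
tool_rot: [0.046, 0.999, 0.0, 0.0]
force: [-1.3, 5.0, 3.2]
finger_gap: 0.174
gripper_force: 49.9
```

Emit:
move_arm(targets=[{"dx":0.04,"dy":0.45,"dz":0,"rx":0,"ry":0,"rz":0},{"dx":0.04,"dy":0.45,"dz":0,"rx":0,"ry":0,"rz":0},{"dx":0.04,"dy":0.45,"dz":0,"rx":0,"ry":0,"rz":0},{"dx":0.04,"dy":0.45,"dz":0,"rx":0,"ry":0,"rz":0},{"dx":0.04,"dy":0.45,"dz":0,"rx":0,"ry":0,"rz":0},{"dx":0.04,"dy":0.45,"dz":0,"rx":0,"ry":0,"rz":0},{"dx":0.04,"dy":0.45,"dz":0,"rx":0,"ry":0,"rz":0},{"dx":0.04,"dy":0.45,"dz":0,"rx":0,"ry":0,"rz":0},{"dx":0.04,"dy":0.45,"dz":0,"rx":0,"ry":0,"rz":0},{"dx":0.04,"dy":0.45,"dz":0,"rx":0,"ry":0,"rz":0}])

```text
t: 12.9
tcp_pos: [0.5955, 0.1355, 0.0499]
tool_rot: [0.045, 0.999, -0.0, 0.0]
force: [-1.4, -2.0, 4.4]
finger_gap: 0.177
gripper_force: 50.0
```

Emit:
move_arm(targets=[{"dx":0.03,"dy":0.35,"dz":0,"rx":0,"ry":0,"rz":0},{"dx":0.03,"dy":0.35,"dz":0,"rx":0,"ry":0,"rz":0},{"dx":0.02,"dy":0.3,"dz":0,"rx":0,"ry":0,"rz":0},{"dx":0,"dy":0,"dz":0,"rx":0,"ry":0,"rz":0},{"dx":0,"dy":0,"dz":0,"rx":0,"ry":0,"rz":0},{"dx":0,"dy":0,"dz":0,"rx":0,"ry":0,"rz":0},{"dx":0,"dy":0,"dz":0,"rx":0,"ry":0,"rz":0},{"dx":0,"dy":0,"dz":0,"rx":0,"ry":0,"rz":0},{"dx":0,"dy":0,"dz":0,"rx":0,"ry":0,"rz":0},{"dx":0,"dy":0,"dz":0,"rx":0,"ry":0,"rz":0}])

```text
t: 14.15
tcp_pos: [0.5976, 0.1595, 0.0499]
tool_rot: [0.046, 0.999, 0.0, 0.0]
force: [-1.1, 1.1, 5.0]
finger_gap: 0.174
gripper_force: 50.1
```

Emit:
move_arm(targets=[{"dx":0,"dy":0,"dz":0,"rx":0,"ry":0,"rz":0},{"dx":0,"dy":0,"dz":0,"rx":0,"ry":0,"rz":0},{"dx":0,"dy":0,"dz":0,"rx":0,"ry":0,"rz":0},{"dx":0,"dy":0,"dz":0,"rx":0,"ry":0,"rz":0},{"dx":0,"dy":0,"dz":0.7,"rx":0,"ry":0,"rz":0},{"dx":0,"dy":0,"dz":1,"rx":0,"ry":0,"rz":0},{"dx":0,"dy":0,"dz":1,"rx":0,"ry":0,"rz":0},{"dx":0,"dy":0,"dz":1,"rx":0,"ry":0,"rz":0},{"dx":0,"dy":0,"dz":1,"rx":0,"ry":0,"rz":0},{"dx":0,"dy":0,"dz":1,"rx":0,"ry":0,"rz":0}], claw=100)

```text
t: 15.4
tcp_pos: [0.5975, 0.1596, 0.1946]
tool_rot: [0.045, 0.999, 0.0, 0.001]
force: [0.8, 0.1, -0.5]
finger_gap: 0.998
gripper_force: 0.0
```

Emit:
move_arm(targets=[{"dx":-0.8,"dy":-0.96,"dz":0,"rx":0,"ry":0,"rz":0},{"dx":-0.8,"dy":-0.96,"dz":0,"rx":0,"ry":0,"rz":0},{"dx":-0.8,"dy":-0.96,"dz":0,"rx":0,"ry":0,"rz":0},{"dx":-0.8,"dy":-0.96,"dz":0,"rx":0,"ry":0,"rz":0},{"dx":-0.8,"dy":-0.96,"dz":0,"rx":0,"ry":0,"rz":0},{"dx":-0.8,"dy":-0.96,"dz":0,"rx":0,"ry":0,"rz":0},{"dx":-0.8,"dy":-0.96,"dz":0,"rx":0,"ry":0,"rz":0},{"dx":-0.8,"dy":-0.96,"dz":0,"rx":0,"ry":0,"rz":0},{"dx":-0.8,"dy":-0.96,"dz":0,"rx":0,"ry":0,"rz":0},{"dx":0,"dy":-0.96,"dz":0,"rx":0,"ry":0,"rz":0}])

```text
t: 16.65
tcp_pos: [0.4158, -0.0806, 0.1934]
tool_rot: [0.046, 0.999, -0.0, -0.0]
force: [0.5, -0.1, 0.1]
finger_gap: 0.998
gripper_force: 0.0
```

```bash
python3 - <<'E'
from h import *
st(); im,m=snap('wrist','w5.png'); t,_=snap('top','t5.png')
E
```

```text
t 16.65 tcp [ 0.4158 -0.0806  0.1934] closing ang 84.77 F [ 0.5 -0.1  0.1] gap 0.998 gf 0.0
```

View pics/w5.png

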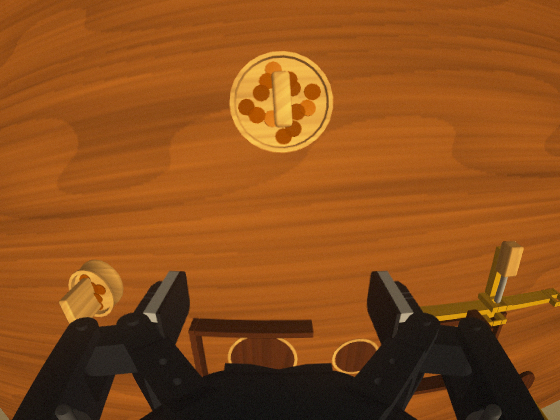

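The large tub is at (281,101), its handle top running from (281,72) to (283,126). The gate is open and the mouth is clear.

```bash
python3 - <<'E'
from h import *
m=cams.camera_model('wrist')
for n,u,v,z in [('rim',281,102,.032),('h1',281,72,.085),('h2',283,126,.085),('hc',282,99,.085),('rimtop',281,52,.032),('rimbot',281,152,.032)]:
    p=onz(m,u,v,z,True); print(n,p.round(4))
print(np.linalg.inv(m['extrinsics'])[:3,3])
E
```

```text
rim [ 0.3317 -0.0724  0.032 ]
h1 [ 0.3101 -0.0708  0.085 ]
h2 [ 0.3518 -0.0731  0.085 ]
hc [ 0.331 -0.072  0.085]
rimtop [ 0.2846 -0.068   0.032 ]
rimbot [ 0.3782 -0.0767  0.032 ]
[ 0.34089447 -0.07556961  0.33508378]
```

```bash
python3 - <<'E'
from h import *
im=cv2.imread('pics/t5.png'); c=cv2.resize(im[130:330,180:460],None,fx=2.6,fy=2.6,interpolation=cv2.INTER_CUBIC); cv2.imwrite('pics/t5c.png',c)
E
```

```text
(no output)
```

View pics/t5c.png

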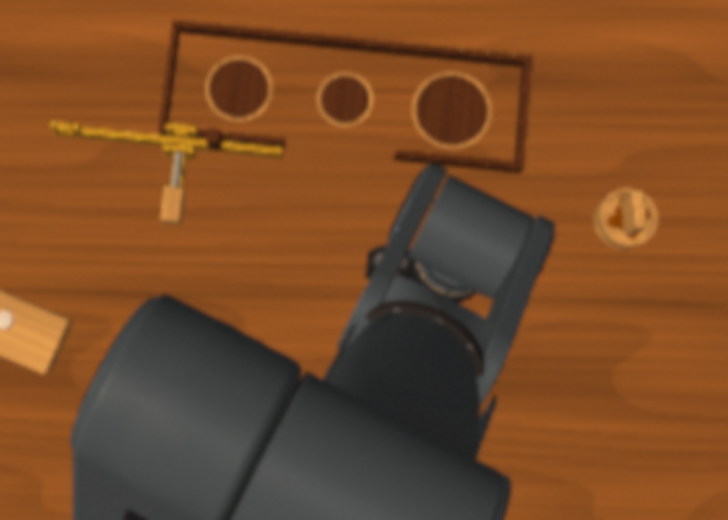

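```bash
python3 - <<'E'
from h import *
m=cams.camera_model('wrist')
for n,u,v,z in [('S',98,287,.016),('bracket',487,305,.042)]:
    p=onz(m,u,v,z,True); print(n,p.round(4))
im,m=snap('scene','s5.png'); 
c=cv2.resize(im[60:320,140:460],None,fx=2.3,fy=2.3,interpolation=cv2.INTER_CUBIC); cv2.imwrite('pics/s5c.png',cv2.cvtColor(c,cv2.COLOR_RGB2BGR))
E
```

```text
S [ 0.5201 -0.3246  0.016 ]
bracket [0.582  0.1697 0.042 ]
```

View pics/s5c.png

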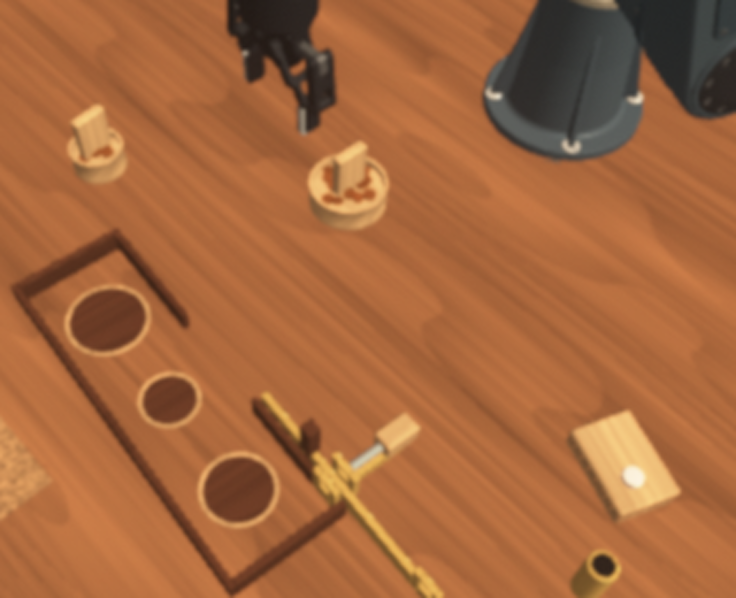

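```bash
python3 - <<'E'
from h import *
m=cams.camera_model('scene')
for n,u,v,z in [('rim',140+348/2.3,60+183/2.3,.032),('smallmark',140+170/2.3,60+400/2.3,0)]:
    p=onz(m,u,v,z); print(n,p.round(4))
E
```

```text
rim [ 0.3301 -0.0668  0.032 ]
smallmark [0.6649 0.0077 0.    ]
```

The large tub has been knocked toward the base, to about (0.33,-0.072), and two views agree. Its handle's long side still runs along x. That is inside the tool-down reach, so I'll tilt the tool about 20° and grasp the handle's outer end.

Emit:
move_arm(targets=[{"dx":-0.3,"dy":0.06,"dz":0,"rx":0,"ry":0.14,"rz":0},{"dx":-0.3,"dy":0.06,"dz":0,"rx":0,"ry":0.14,"rz":0},{"dx":-0.3,"dy":0.06,"dz":0,"rx":0,"ry":0.14,"rz":0},{"dx":-0.3,"dy":0.06,"dz":0,"rx":0,"ry":0.14,"rz":0},{"dx":-0.3,"dy":0.06,"dz":0,"rx":0,"ry":0.14,"rz":0},{"dx":-0.3,"dy":0,"dz":-0.4,"rx":0,"ry":0,"rz":0},{"dx":-0.3,"dy":0,"dz":-0.4,"rx":0,"ry":0,"rz":0},{"dx":-0.3,"dy":0,"dz":-0.4,"rx":0,"ry":0,"rz":0},{"dx":-0.3,"dy":0,"dz":-0.4,"rx":0,"ry":0,"rz":0},{"dx":-0.3,"dy":0,"dz":-0.4,"rx":0,"ry":0,"rz":0}])

```text
t: 18.05
tcp_pos: [0.3414, -0.0728, 0.1418]
tool_rot: [0.045, 0.982, -0.008, -0.182]
force: [-0.1, -0.5, -0.8]
finger_gap: 1.0
gripper_force: 0.0
```

```bash
python3 - <<'E'
from h import *
s=st(); print(s['q'].round(2), s['tool_rot'].round(3))
im,m=snap('wrist'); c=cv2.cvtColor(im,cv2.COLOR_RGB2BGR)[0:420]; cv2.imwrite('pics/w6.png',c)
E
```

```text
t 18.05 tcp [ 0.3414 -0.0728  0.1418] closing ang 85.1 F [-0.1 -0.5 -0.8] gap 1.0 gf 0.0
[-0.41  0.49  1.96 -0.17  1.04 -1.78] [ 0.045  0.982 -0.008 -0.182]
```

View pics/w6.png

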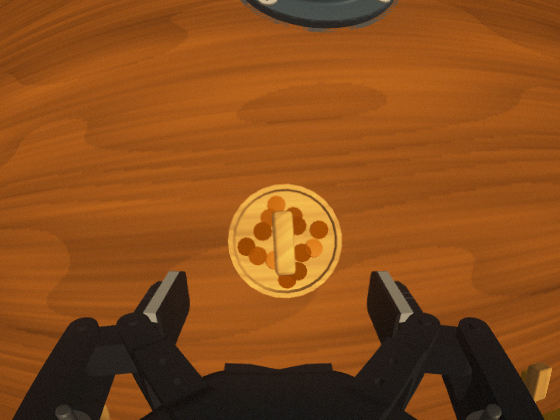

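The tub is at (285,240), its handle at (284,243), centred between the open fingers. Descending and gripping.

Emit:
move_arm(targets=[{"dx":0,"dy":0,"dz":-0.5,"rx":0,"ry":0,"rz":0},{"dx":0,"dy":0,"dz":-0.5,"rx":0,"ry":0,"rz":0},{"dx":0,"dy":0,"dz":-0.5,"rx":0,"ry":0,"rz":0},{"dx":0,"dy":0,"dz":-0.5,"rx":0,"ry":0,"rz":0},{"dx":0,"dy":0,"dz":-0.5,"rx":0,"ry":0,"rz":0},{"dx":0,"dy":0,"dz":-0.4,"rx":0,"ry":0,"rz":0},{"dx":0,"dy":0,"dz":-0.4,"rx":0,"ry":0,"rz":0},{"dx":0,"dy":0,"dz":-0.4,"rx":0,"ry":0,"rz":0},{"dx":0,"dy":0,"dz":0,"rx":0,"ry":0,"rz":0},{"dx":0,"dy":0,"dz":0,"rx":0,"ry":0,"rz":0}])

```text
t: 19.35
tcp_pos: [0.3424, -0.0729, 0.0499]
tool_rot: [0.045, 0.982, -0.008, -0.182]
force: [0.6, 0.2, -0.1]
finger_gap: 1.002
gripper_force: 0.0
```

Emit:
move_arm(targets=[{"dx":0,"dy":0,"dz":0,"rx":0,"ry":0,"rz":0},{"dx":0,"dy":0,"dz":0,"rx":0,"ry":0,"rz":0},{"dx":0,"dy":0,"dz":0,"rx":0,"ry":0,"rz":0},{"dx":0,"dy":0,"dz":0,"rx":0,"ry":0,"rz":0},{"dx":0,"dy":0,"dz":0,"rx":0,"ry":0,"rz":0},{"dx":0,"dy":0,"dz":0,"rx":0,"ry":0,"rz":0},{"dx":0,"dy":0,"dz":0,"rx":0,"ry":0,"rz":0},{"dx":0,"dy":0,"dz":0,"rx":0,"ry":0,"rz":0},{"dx":0,"dy":0,"dz":0,"rx":0,"ry":0,"rz":0},{"dx":0,"dy":0,"dz":0,"rx":0,"ry":0,"rz":0}], claw=0, newtons=30)

```text
t: 20.6
tcp_pos: [0.3424, -0.0725, 0.0503]
tool_rot: [0.045, 0.982, -0.008, -0.182]
force: [1.0, 1.3, 6.0]
finger_gap: 0.159
gripper_force: 29.1
```

Emit:
move_arm(targets=[{"dx":0.4,"dy":0.21,"dz":0,"rx":0,"ry":0,"rz":0},{"dx":0.6,"dy":0.33,"dz":0,"rx":0,"ry":0,"rz":0},{"dx":0.75,"dy":0.4,"dz":0,"rx":0,"ry":0,"rz":0},{"dx":0.8,"dy":0.43,"dz":0,"rx":0,"ry":0,"rz":0},{"dx":0.8,"dy":0.43,"dz":0,"rx":0,"ry":0,"rz":0},{"dx":0.8,"dy":0.43,"dz":0,"rx":0,"ry":0,"rz":0},{"dx":0.8,"dy":0.43,"dz":0,"rx":0,"ry":0,"rz":0},{"dx":0.8,"dy":0.43,"dz":0,"rx":0,"ry":0,"rz":0},{"dx":0.6,"dy":0.33,"dz":0,"rx":0,"ry":0,"rz":0},{"dx":0.4,"dy":0.22,"dz":0,"rx":0,"ry":0,"rz":0}], claw=0, newtons=45)

```text
t: 21.85
tcp_pos: [0.5097, 0.0182, 0.0507]
tool_rot: [0.044, 0.982, -0.009, -0.185]
force: [-2.4, -2.0, 6.8]
finger_gap: 0.15
gripper_force: 44.5
```

```bash
python3 - <<'E'
from h import *
s=st(); print(s['q'].round(2))
im,m=snap('top'); c=cv2.resize(im[130:280,230:440],None,fx=3,fy=3,interpolation=cv2.INTER_CUBIC)
w,m=snap('wrist'); w=w[20:420,40:520]
c=cv2.resize(c,(520,371)); out=np.vstack([c[:300],np.zeros((0,520,3),np.uint8)]); 
o=np.zeros((400,800,3),np.uint8); o[:,:400]=cv2.resize(w,(400,400))[:,:]; o[:286,400:]=cv2.resize(c,(400,286)); cv2.imwrite('pics/c7.png',cv2.cvtColor(o,cv2.COLOR_RGB2BGR))
E
```

```text
t 21.85 tcp [0.5097 0.0182 0.0507] closing ang 85.25 F [-2.4 -2.   6.8] gap 0.15 gf 44.523340821261286
[-0.15  0.79  1.58 -0.06  1.14 -1.6 ]
```

View pics/c7.png

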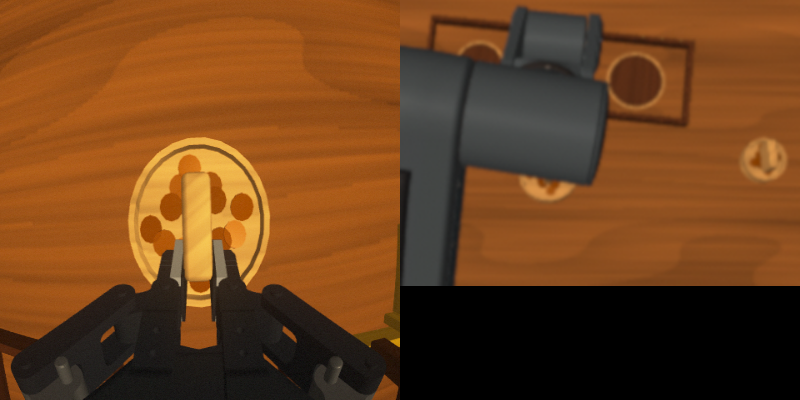

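The handle's outer end is firmly held, with the tub centre at crop (199,222), about pixel (279,242). I'll work out the offset of the tub from the TCP.

```bash
cat >> h.py <<'E'
C=np.array([0.661,0.0055])
def tubmask(im):
    # bright pale boxwood rim/handle: low saturation relative to counter, bright
    hsv=cv2.cvtColor(im,cv2.COLOR_RGB2HSV); return ((hsv[...,2]>170)&(hsv[...,1]<190)&(hsv[...,0]>12)).astype(np.uint8)*255
E
python3 - <<'E'
from h import *
im,m=snap('wrist')
for n,u,v,z in [('rim',278.8,242,.032),('top',278.8,158,.032),('left',194,240,.032),('right',364,240,.032),('hend1',277,192,.085),('hend2',278,299,.085)]:
    p=onz(m,u,v,z,True); print(n,p.round(4))
mk=tubmask(im); hsv=cv2.cvtColor(im,cv2.COLOR_RGB2HSV)
for u,v in [(278,250),(206,245),(206,225),(100,100),(150,250),(279,170)]: print(u,v,hsv[v,u])
E
```

```text
rim [0.4953 0.0193 0.032 ]
top [0.4485 0.0233 0.032 ]
left [ 0.4905 -0.0285  0.032 ]
right [0.4985 0.0668 0.032 ]
hend1 [0.4745 0.0219 0.085 ]
hend2 [0.5162 0.0188 0.085 ]
278 250 [ 19 177 234]
206 245 [ 17 179 224]
206 225 [ 17 183 170]
100 100 [ 14 226 166]
150 250 [ 13 210 164]
279 170 [ 19 175 238]
```

Emit:
move_arm(targets=[{"dx":0.4,"dy":-0.058,"dz":0,"rx":0,"ry":0,"rz":0},{"dx":0.6,"dy":-0.058,"dz":0,"rx":0,"ry":0,"rz":0},{"dx":0.7,"dy":-0.058,"dz":0,"rx":0,"ry":0,"rz":0},{"dx":0.75,"dy":-0.058,"dz":0,"rx":0,"ry":0,"rz":0},{"dx":0.75,"dy":-0.058,"dz":0,"rx":0,"ry":0,"rz":0},{"dx":0.75,"dy":-0.058,"dz":0,"rx":0,"ry":0,"rz":0},{"dx":0.75,"dy":-0.058,"dz":0,"rx":0,"ry":0,"rz":0},{"dx":0.7,"dy":-0.058,"dz":0,"rx":0,"ry":0,"rz":0},{"dx":0.6,"dy":-0.058,"dz":0,"rx":0,"ry":0,"rz":0},{"dx":0.54,"dy":-0.058,"dz":0,"rx":0,"ry":0,"rz":0}])

```text
t: 23.25
tcp_pos: [0.6733, 0.004, 0.0506]
tool_rot: [0.044, 0.982, -0.008, -0.185]
force: [-3.6, 0.9, 5.4]
finger_gap: 0.153
gripper_force: 44.9
```

```bash
cat > rim.py <<'E'
from h import *
def handle(im,m,guess,r,show=True):
    # project a dense disc of rim-top points: fit by bright mask -> world at z=.032
    mk=tubmask(im); v,u=np.nonzero(mk)
    E=np.array(m['extrinsics']);
    a=(u-m['cx'])/m['fx'];b=(v-m['cy'])/m['fy'];R=np.hypot(a,b)+1e-9;s=np.sin(R)/R
    d=np.stack([a*s,b*s,np.cos(R)],1)@E[:3,:3]; o=-E[:3,:3].T@E[:3,3]
    P=(o+d*((.032-o[2])/d[:,2])[:,None])[:,:2]
    dd=np.hypot(*(P-guess).T); P=P[dd<r*1.35]
    (cx,cy),rr=cv2.minEnclosingCircle((P*1000).astype(np.float32)); print('rim circ',cx,cy,'dia',2*rr,len(P))
E
python3 - <<'E'
from rim import *
s=st(); print(s['q'].round(2)); im,m=snap('wrist'); handle(im,m,s['tcp_pos'][:2]+[-.0137,.0015],.048)
cv2.imwrite('pics/raw8.png',im[...,::-1])
E
```

```text
t 23.25 tcp [0.6733 0.004  0.0506] closing ang 85.17 F [-3.6  0.9  5.4] gap 0.153 gf 44.878582457770335
[-0.14  0.96  1.1  -0.05  1.45 -1.6 ]
rim circ 657.6563110351562 4.133232116699219 dia 95.72724914550781 13162
```

Emit:
move_arm(targets=[{"dx":-0.03,"dy":-0.3,"dz":0,"rx":0,"ry":0,"rz":0},{"dx":-0.03,"dy":-0.5,"dz":0,"rx":0,"ry":0,"rz":0},{"dx":-0.03,"dy":-0.6,"dz":0,"rx":0,"ry":0,"rz":0},{"dx":-0.03,"dy":-0.6,"dz":0,"rx":0,"ry":0,"rz":0},{"dx":-0.03,"dy":-0.6,"dz":0,"rx":0,"ry":0,"rz":0},{"dx":-0.03,"dy":-0.6,"dz":0,"rx":0,"ry":0,"rz":0},{"dx":-0.03,"dy":-0.6,"dz":0,"rx":0,"ry":0,"rz":0},{"dx":-0.03,"dy":-0.6,"dz":0,"rx":0,"ry":0,"rz":0},{"dx":-0.03,"dy":-0.5,"dz":0,"rx":0,"ry":0,"rz":0},{"dx":-0.03,"dy":-0.22,"dz":0,"rx":0,"ry":0,"rz":0}])

```text
t: 24.55
tcp_pos: [0.6671, -0.1247, 0.0505]
tool_rot: [0.045, 0.982, -0.007, -0.182]
force: [1.0, 4.0, 5.5]
finger_gap: 0.153
gripper_force: 45.2
```

```bash
python3 - <<'E'
from rim import *
s=st(); print(s['q'].round(2)); im,m=snap('wrist'); handle(im,m,s['tcp_pos'][:2]+[-.0137,.0015],.048)
im,m=snap('scene','raw9.png'); st()
E
```

```text
t 24.55 tcp [ 0.6671 -0.1247  0.0505] closing ang 85.03 F [1.  4.  5.5] gap 0.153 gf 45.24469077587128
[-0.3   0.96  1.09 -0.11  1.44 -1.75]
rim circ 651.574951171875 -124.13582611083984 dia 95.76437377929688 13237
t 24.65 tcp [ 0.6671 -0.1252  0.0506] closing ang 85.05 F [-0.5  1.2  5.9] gap 0.152 gf 44.78780686855316
```

Emit:
move_arm(targets=[{"dx":0,"dy":0,"dz":0,"rx":0,"ry":0,"rz":0},{"dx":0,"dy":0,"dz":0,"rx":0,"ry":0,"rz":0},{"dx":0,"dy":0,"dz":0,"rx":0,"ry":0,"rz":0},{"dx":0,"dy":0,"dz":0,"rx":0,"ry":0,"rz":0},{"dx":0,"dy":0,"dz":0,"rx":0,"ry":0,"rz":0},{"dx":0,"dy":0,"dz":0.6,"rx":0,"ry":0,"rz":0},{"dx":0,"dy":0,"dz":1,"rx":0,"ry":0,"rz":0},{"dx":0,"dy":0,"dz":1,"rx":0,"ry":0,"rz":0},{"dx":0,"dy":0,"dz":1,"rx":0,"ry":0,"rz":0},{"dx":0,"dy":0,"dz":1,"rx":0,"ry":0,"rz":0}], claw=100)

```text
t: 25.9
tcp_pos: [0.6678, -0.1246, 0.1682]
tool_rot: [0.045, 0.983, -0.009, -0.181]
force: [-0.1, -0.2, -0.8]
finger_gap: 0.999
gripper_force: 0.0
```

Emit:
move_arm(targets=[{"dx":-0.6,"dy":-0.8,"dz":0.4,"rx":0,"ry":-0.14,"rz":0},{"dx":-0.6,"dy":-0.8,"dz":0.4,"rx":0,"ry":-0.14,"rz":0},{"dx":-0.6,"dy":-0.8,"dz":0.4,"rx":0,"ry":-0.14,"rz":0},{"dx":-0.6,"dy":-0.8,"dz":0,"rx":0,"ry":-0.14,"rz":0},{"dx":-0.6,"dy":-0.8,"dz":0,"rx":0,"ry":-0.14,"rz":0},{"dx":-0.6,"dy":-0.8,"dz":0,"rx":0,"ry":0,"rz":0},{"dx":-0.6,"dy":-0.8,"dz":0,"rx":0,"ry":0,"rz":0},{"dx":-0.6,"dy":-0.8,"dz":0,"rx":0,"ry":0,"rz":0},{"dx":-0.6,"dy":-0.8,"dz":0,"rx":0,"ry":0,"rz":0},{"dx":-0.6,"dy":-0.8,"dz":0,"rx":0,"ry":0,"rz":0}])

```text
t: 27.15
tcp_pos: [0.5171, -0.3255, 0.1974]
tool_rot: [0.045, 0.999, -0.001, 0.001]
force: [0.4, 0.6, -0.5]
finger_gap: 0.994
gripper_force: 0.0
```

```bash
python3 - <<'E'
from rim import *
s=st(); print(s['q'].round(2)); im,m=snap('wrist','w9.png'); handle(im,m,np.array([.516,-.325]),.034)
mk=tubmask(im)
n,l,stt,c=cv2.connectedComponentsWithStats(mk)
for i in range(1,n):
    if stt[i,4]>150: print(stt[i],c[i].round(0))
u,v=[int(round(t)) for t in (278,100)]
for k in ('top','scene'): snap(k,k+'9.png')
E
```

```text
t 27.15 tcp [ 0.5171 -0.3255  0.1974] closing ang 84.8 F [ 0.4  0.6 -0.5] gap 0.994 gf 0.0
[-0.74  0.55  1.51 -0.    1.09 -2.22]
rim circ 520.9044189453125 -324.7796325683594 dia 78.56112670898438 2792
[ 244  157   68   78 2789] [278. 195.]
[497 248  34  42 202] [512. 267.]
[ 417  252   67   68 1464] [449. 283.]
```

View pics/w9.png

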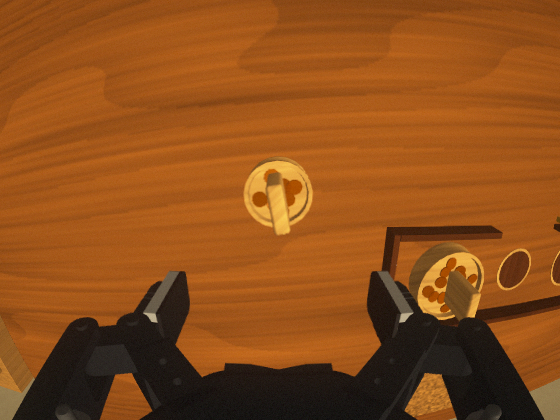

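The small tub's rim is centred at about (278,193), its handle running from (274,183) to (282,233), tilted about 9° in the image. The large tub sits in the bay at (447,285). That was my last allowed picture, so from here I work by numbers.

```bash
python3 - <<'E'
from rim import *
m=cams.camera_model('wrist'); im=cv2.imread('pics/w9.png')[...,::-1]
# handle: brightest pale region in the bbox
g=cv2.cvtColor(im,cv2.COLOR_RGB2HSV)
P={}
for n,u,v,z in [('rim',278,193,.032),('l',244,193,.032),('r',312,193,.032),('h1',274,183,.085),('h2',282,233,.085)]:
    P[n]=onz(m,u,v,z,True); print(n,P[n].round(4))
d=P['h2']-P['h1']; print('len',np.hypot(*d[:2]),'handle ang',np.degrees(np.arctan2(d[1],d[0])),'mid',((P['h1']+P['h2'])/2).round(4))
for v in range(172,240,4): print(v,' '.join('%3d/%3d'%tuple(g[v,u,[2,1]]) for u in range(262,298,3)))
E
```

```text
rim [ 0.517  -0.3263  0.032 ]
l [ 0.5138 -0.3593  0.032 ]
r [ 0.52   -0.2933  0.032 ]
h1 [ 0.4951 -0.3274  0.085 ]
h2 [ 0.5382 -0.3249  0.085 ]
len 0.04312216791230661 handle ang 3.375028021626693 mid [ 0.5167 -0.3261  0.085 ]
172 245/169 220/196 194/242 191/239 186/223 160/209 231/180 238/176 238/176 236/173 235/180 234/181
176 239/173 195/238 133/197 131/179 132/189 139/185 184/184 235/176 236/173 234/177 234/173 234/178
180 235/179 198/220 124/179 129/186 137/186 141/181 180/187 171/219 160/252 212/190 160/239 154/255
184 234/177 234/180 126/188 134/185 144/181 165/185 200/177 185/204 149/250 166/250 174/254 174/255
188 232/179 191/190 215/180 223/180 230/182 242/176 240/171 201/180 153/255 165/255 172/255 170/255
192 171/228 200/184 195/180 234/181 239/173 237/174 239/172 213/182 155/255 165/250 172/255 170/255
196 160/255 159/255 187/181 234/177 233/178 237/179 244/170 230/177 171/248 164/255 165/255 227/183
200 158/255 159/255 163/194 228/178 238/177 241/171 241/172 245/168 183/212 168/255 168/255 229/188
204 163/247 185/211 182/207 229/183 235/177 241/172 246/165 247/168 205/183 167/252 185/229 239/176
208 237/174 238/173 216/201 201/188 239/177 242/178 244/168 242/168 212/182 230/184 232/181 235/177
212 233/179 232/176 234/172 181/183 241/176 240/177 239/173 240/174 236/176 225/187 237/178 236/176
216 208/185 236/177 237/180 174/182 234/178 236/179 238/178 247/168 247/167 223/183 195/184 116/180
220 237/174 198/182 174/191 157/179 224/181 237/179 246/169 246/170 244/168 167/185 196/180 237/178
224 205/195 241/177 241/178 239/175 209/179 244/170 244/168 243/170 240/172 221/179 215/189 176/213
228 171/225 177/215 178/212 173/218 177/184 241/171 237/175 237/174 238/176 227/181 171/212 168/212
232 174/208 170/216 169/216 169/211 155/186 230/181 232/177 236/176 235/179 190/197 165/215 166/214
236 163/222 163/214 163/210 162/211 163/213 160/215 161/209 160/215 163/211 163/214 163/210 161/211
```

Emit:
move_arm(targets=[{"dx":0,"dy":-0.03,"dz":-0.6,"rx":0,"ry":0,"rz":0.15},{"dx":0,"dy":0,"dz":-0.6,"rx":0,"ry":0,"rz":0.14},{"dx":0,"dy":0,"dz":-0.9,"rx":0,"ry":0,"rz":0},{"dx":0,"dy":0,"dz":-0.9,"rx":0,"ry":0,"rz":0},{"dx":0,"dy":0,"dz":-0.9,"rx":0,"ry":0,"rz":0},{"dx":0,"dy":0,"dz":-0.8,"rx":0,"ry":0,"rz":0},{"dx":0,"dy":0,"dz":-0.7,"rx":0,"ry":0,"rz":0},{"dx":0,"dy":0,"dz":-0.5,"rx":0,"ry":0,"rz":0},{"dx":0,"dy":0,"dz":0,"rx":0,"ry":0,"rz":0},{"dx":0,"dy":0,"dz":0,"rx":0,"ry":0,"rz":0}])

```text
t: 28.55
tcp_pos: [0.5176, -0.3254, 0.0479]
tool_rot: [-0.03, 1.0, -0.0, 0.0]
force: [-0.6, -0.2, 0.1]
finger_gap: 1.002
gripper_force: 0.0
```

Emit:
move_arm(targets=[{"dx":0,"dy":0,"dz":0,"rx":0,"ry":0,"rz":0},{"dx":0,"dy":0,"dz":0,"rx":0,"ry":0,"rz":0},{"dx":0,"dy":0,"dz":0,"rx":0,"ry":0,"rz":0},{"dx":0,"dy":0,"dz":0,"rx":0,"ry":0,"rz":0},{"dx":0,"dy":0,"dz":0,"rx":0,"ry":0,"rz":0},{"dx":0,"dy":0,"dz":0,"rx":0,"ry":0,"rz":0},{"dx":0,"dy":0,"dz":0,"rx":0,"ry":0,"rz":0},{"dx":0,"dy":0,"dz":0,"rx":0,"ry":0,"rz":0},{"dx":0,"dy":0,"dz":0,"rx":0,"ry":0,"rz":0},{"dx":0,"dy":0,"dz":0,"rx":0,"ry":0,"rz":0}], claw=0, newtons=45)

```text
t: 29.8
tcp_pos: [0.5172, -0.3253, 0.0475]
tool_rot: [-0.03, 1.0, -0.0, 0.0]
force: [0.3, -0.9, 2.4]
finger_gap: 0.157
gripper_force: 46.9
```

```bash
python3 - <<'E'
from rim import *
s=st(); im,m=snap('wrist','w10.png'); handle(im,m,np.array([.516,-.326]),.034)
E
```

```text
t 29.8 tcp [ 0.5172 -0.3253  0.0475] closing ang 93.49 F [ 0.3 -0.9  2.4] gap 0.157 gf 46.90216898918152
rim circ 519.98681640625 -325.8042907714844 dia 83.8480224609375 6379
```

Emit:
move_arm(targets=[{"dx":0.01,"dy":0.4,"dz":0,"rx":0,"ry":0,"rz":0},{"dx":0.01,"dy":0.6,"dz":0,"rx":0,"ry":0,"rz":0},{"dx":0.01,"dy":0.75,"dz":0,"rx":0,"ry":0,"rz":0},{"dx":0.01,"dy":0.75,"dz":0,"rx":0,"ry":0,"rz":0},{"dx":0.01,"dy":0.75,"dz":0,"rx":0,"ry":0,"rz":0},{"dx":0.01,"dy":0.75,"dz":0,"rx":0,"ry":0,"rz":0},{"dx":0.01,"dy":0.75,"dz":0,"rx":0,"ry":0,"rz":0},{"dx":0.01,"dy":0.75,"dz":0,"rx":0,"ry":0,"rz":0},{"dx":0.01,"dy":0.75,"dz":0,"rx":0,"ry":0,"rz":0},{"dx":0.01,"dy":0.75,"dz":0,"rx":0,"ry":0,"rz":0}])

```text
t: 31.1
tcp_pos: [0.5198, -0.1491, 0.0475]
tool_rot: [-0.03, 1.0, -0.0, 0.0]
force: [0.3, -3.1, 5.2]
finger_gap: 0.161
gripper_force: 47.3
```

Emit:
move_arm(targets=[{"dx":0.01,"dy":0.75,"dz":0,"rx":0,"ry":0,"rz":0},{"dx":0.01,"dy":0.75,"dz":0,"rx":0,"ry":0,"rz":0},{"dx":0.01,"dy":0.75,"dz":0,"rx":0,"ry":0,"rz":0},{"dx":0.01,"dy":0.75,"dz":0,"rx":0,"ry":0,"rz":0},{"dx":0.01,"dy":0.75,"dz":0,"rx":0,"ry":0,"rz":0},{"dx":0.01,"dy":0.75,"dz":0,"rx":0,"ry":0,"rz":0},{"dx":0.01,"dy":0.75,"dz":0,"rx":0,"ry":0,"rz":0},{"dx":0.01,"dy":0.7,"dz":0,"rx":0,"ry":0,"rz":0},{"dx":0.01,"dy":0.5,"dz":0,"rx":0,"ry":0,"rz":0},{"dx":0,"dy":0.3,"dz":0,"rx":0,"ry":0,"rz":0}])

```text
t: 32.35
tcp_pos: [0.5213, 0.0199, 0.0475]
tool_rot: [-0.031, 1.0, -0.0, -0.0]
force: [0.0, -3.1, 6.5]
finger_gap: 0.161
gripper_force: 47.5
```

```bash
python3 - <<'E'
from rim import *
s=st(); im,m=snap('wrist','w11.png'); handle(im,m,s['tcp_pos'][:2],.034)
E
```

```text
t 32.35 tcp [0.5213 0.0199 0.0475] closing ang 93.54 F [ 0.  -3.1  6.5] gap 0.161 gf 47.52286076545715
rim circ 524.6719360351562 20.005781173706055 dia 85.07701110839844 6471
```

Emit:
move_arm(targets=[{"dx":0.4,"dy":-0.06,"dz":0,"rx":0,"ry":0,"rz":0},{"dx":0.6,"dy":-0.06,"dz":0,"rx":0,"ry":0,"rz":0},{"dx":0.65,"dy":-0.06,"dz":0,"rx":0,"ry":0,"rz":0},{"dx":0.65,"dy":-0.06,"dz":0,"rx":0,"ry":0,"rz":0},{"dx":0.65,"dy":-0.06,"dz":0,"rx":0,"ry":0,"rz":0},{"dx":0.65,"dy":-0.06,"dz":0,"rx":0,"ry":0,"rz":0},{"dx":0.65,"dy":-0.06,"dz":0,"rx":0,"ry":0,"rz":0},{"dx":0.6,"dy":-0.06,"dz":0,"rx":0,"ry":0,"rz":0},{"dx":0.45,"dy":-0.05,"dz":0,"rx":0,"ry":0,"rz":0},{"dx":0.3,"dy":-0.05,"dz":0,"rx":0,"ry":0,"rz":0}])

```text
t: 33.65
tcp_pos: [0.6597, 0.0061, 0.0476]
tool_rot: [-0.03, 1.0, 0.001, -0.003]
force: [-4.7, 1.0, 11.0]
finger_gap: 0.157
gripper_force: 48.1
```

Emit:
move_arm(targets=[{"dx":0,"dy":0,"dz":0,"rx":0,"ry":0,"rz":0},{"dx":0,"dy":0,"dz":0,"rx":0,"ry":0,"rz":0},{"dx":0,"dy":0,"dz":0,"rx":0,"ry":0,"rz":0},{"dx":0,"dy":0,"dz":0,"rx":0,"ry":0,"rz":0},{"dx":0,"dy":0,"dz":0,"rx":0,"ry":0,"rz":0},{"dx":0,"dy":0,"dz":0.6,"rx":0,"ry":0,"rz":0},{"dx":0,"dy":0,"dz":1,"rx":0,"ry":0,"rz":0},{"dx":0,"dy":0,"dz":1,"rx":0,"ry":0,"rz":0},{"dx":0,"dy":0,"dz":1,"rx":0,"ry":0,"rz":0},{"dx":0,"dy":0,"dz":1,"rx":0,"ry":0,"rz":0}], claw=100)

```text
t: 34.9
tcp_pos: [0.6621, 0.004, 0.1645]
tool_rot: [-0.03, 1.0, -0.0, 0.001]
force: [-0.1, 0.0, -0.4]
finger_gap: 0.997
gripper_force: 0.0
```

```bash
python3 - <<'E'
from rim import *
s=st(); im,m=snap('wrist','w12.png'); handle(im,m,s['tcp_pos'][:2],.034)
E
```

```text
t 34.9 tcp [0.6621 0.004  0.1645] closing ang 93.48 F [-0.1  0.  -0.4] gap 0.997 gf 0.0
rim circ 665.017578125 6.761577606201172 dia 81.41419219970703 3434
```

Emit:
move_arm(targets=[{"dx":-0.37,"dy":0.89,"dz":0,"rx":0,"ry":0,"rz":-0.15},{"dx":-0.37,"dy":0.89,"dz":0,"rx":0,"ry":0,"rz":-0.14},{"dx":-0.37,"dy":0.89,"dz":0,"rx":0,"ry":0,"rz":0},{"dx":-0.37,"dy":0.89,"dz":0,"rx":0,"ry":0,"rz":0},{"dx":-0.37,"dy":0.89,"dz":0,"rx":0,"ry":0,"rz":0},{"dx":-0.37,"dy":0.89,"dz":0,"rx":0,"ry":0,"rz":0},{"dx":-0.36,"dy":0.88,"dz":0,"rx":0,"ry":0,"rz":0},{"dx":0,"dy":0,"dz":-1,"rx":0,"ry":0,"rz":0},{"dx":0,"dy":0,"dz":-1,"rx":0,"ry":0,"rz":0},{"dx":0,"dy":0,"dz":-0.5,"rx":0,"ry":0,"rz":0}])

```text
t: 36.2
tcp_pos: [0.5964, 0.1603, 0.0985]
tool_rot: [0.045, 0.999, -0.0, -0.001]
force: [-0.3, -0.3, -0.9]
finger_gap: 1.005
gripper_force: 0.0
```

```bash
python3 - <<'E'
from h import *
s=st(); d=np.array([.5976,.1595,.05])-s['tcp_pos']; print(d/.025)
import m1
im,m=snap('top','t12.png')
E
```

```text
t 36.2 tcp [0.5964 0.1603 0.0985] closing ang 84.83 F [-0.3 -0.3 -0.9] gap 1.005 gf 0.0
[ 0.04866641 -0.03398932 -1.93958731]
```

Emit:
move_arm(targets=[{"dx":0.04,"dy":-0.03,"dz":-0.7,"rx":0,"ry":0,"rz":0},{"dx":0,"dy":0,"dz":-0.7,"rx":0,"ry":0,"rz":0},{"dx":0,"dy":0,"dz":-0.5,"rx":0,"ry":0,"rz":0},{"dx":0,"dy":0,"dz":0,"rx":0,"ry":0,"rz":0},{"dx":0,"dy":0,"dz":0,"rx":0,"ry":0,"rz":0},{"dx":0,"dy":0,"dz":0,"rx":0,"ry":0,"rz":0},{"dx":0,"dy":0,"dz":0,"rx":0,"ry":0,"rz":0},{"dx":0,"dy":0,"dz":0,"rx":0,"ry":0,"rz":0},{"dx":0,"dy":0,"dz":0,"rx":0,"ry":0,"rz":0},{"dx":0,"dy":0,"dz":0,"rx":0,"ry":0,"rz":0}])

```text
t: 37.5
tcp_pos: [0.5984, 0.1589, 0.0524]
tool_rot: [0.045, 0.999, 0.0, 0.0]
force: [-0.0, -0.5, -0.1]
finger_gap: 0.998
gripper_force: 0.0
```

Emit:
move_arm(targets=[{"dx":0,"dy":0,"dz":0,"rx":0,"ry":0,"rz":0},{"dx":0,"dy":0,"dz":0,"rx":0,"ry":0,"rz":0},{"dx":0,"dy":0,"dz":0,"rx":0,"ry":0,"rz":0},{"dx":0,"dy":0,"dz":0,"rx":0,"ry":0,"rz":0},{"dx":0,"dy":0,"dz":0,"rx":0,"ry":0,"rz":0},{"dx":0,"dy":0,"dz":0,"rx":0,"ry":0,"rz":0},{"dx":0,"dy":0,"dz":0,"rx":0,"ry":0,"rz":0},{"dx":0,"dy":0,"dz":0,"rx":0,"ry":0,"rz":0},{"dx":0,"dy":0,"dz":0,"rx":0,"ry":0,"rz":0},{"dx":0,"dy":0,"dz":0,"rx":0,"ry":0,"rz":0}], claw=0, newtons=50)

```text
t: 38.75
tcp_pos: [0.5984, 0.1589, 0.0525]
tool_rot: [0.045, 0.999, 0.0, 0.0]
force: [-1.3, 0.8, 3.5]
finger_gap: 0.175
gripper_force: 49.7
```

Emit:
move_arm(targets=[{"dx":-0.04,"dy":-0.45,"dz":0,"rx":0,"ry":0,"rz":0},{"dx":-0.04,"dy":-0.45,"dz":0,"rx":0,"ry":0,"rz":0},{"dx":-0.04,"dy":-0.45,"dz":0,"rx":0,"ry":0,"rz":0},{"dx":-0.04,"dy":-0.45,"dz":0,"rx":0,"ry":0,"rz":0},{"dx":-0.04,"dy":-0.45,"dz":0,"rx":0,"ry":0,"rz":0},{"dx":-0.04,"dy":-0.45,"dz":0,"rx":0,"ry":0,"rz":0},{"dx":-0.04,"dy":-0.45,"dz":0,"rx":0,"ry":0,"rz":0},{"dx":-0.04,"dy":-0.45,"dz":0,"rx":0,"ry":0,"rz":0},{"dx":-0.04,"dy":-0.45,"dz":0,"rx":0,"ry":0,"rz":0},{"dx":-0.04,"dy":-0.45,"dz":0,"rx":0,"ry":0,"rz":0}])

```text
t: 40.0
tcp_pos: [0.5883, 0.0455, 0.0524]
tool_rot: [0.046, 0.999, -0.0, 0.0]
force: [-1.5, 1.7, 5.8]
finger_gap: 0.173
gripper_force: 50.1
```

Emit:
move_arm(targets=[{"dx":-0.03,"dy":-0.3,"dz":0,"rx":0,"ry":0,"rz":0},{"dx":-0.03,"dy":-0.3,"dz":0,"rx":0,"ry":0,"rz":0},{"dx":-0.02,"dy":-0.2,"dz":0,"rx":0,"ry":0,"rz":0},{"dx":-0.01,"dy":-0.1,"dz":0,"rx":0,"ry":0,"rz":0},{"dx":0,"dy":-0.07,"dz":0,"rx":0,"ry":0,"rz":0},{"dx":0,"dy":-0.03,"dz":0,"rx":0,"ry":0,"rz":0},{"dx":0,"dy":0,"dz":0,"rx":0,"ry":0,"rz":0},{"dx":0,"dy":0,"dz":0,"rx":0,"ry":0,"rz":0},{"dx":0,"dy":0,"dz":0,"rx":0,"ry":0,"rz":0},{"dx":0,"dy":0,"dz":0,"rx":0,"ry":0,"rz":0}])

```text
t: 41.25
tcp_pos: [0.5863, 0.0223, 0.0524]
tool_rot: [0.046, 0.999, 0.001, 0.0]
force: [-0.8, 6.1, 3.8]
finger_gap: 0.171
gripper_force: 50.1
```

Emit:
move_arm(targets=[{"dx":0,"dy":0,"dz":0,"rx":0,"ry":0,"rz":0},{"dx":0,"dy":0,"dz":0,"rx":0,"ry":0,"rz":0},{"dx":0,"dy":0,"dz":0,"rx":0,"ry":0,"rz":0},{"dx":0,"dy":0,"dz":0,"rx":0,"ry":0,"rz":0},{"dx":0,"dy":0,"dz":0.6,"rx":0,"ry":0,"rz":0},{"dx":0,"dy":0,"dz":1,"rx":0,"ry":0,"rz":0},{"dx":0,"dy":0,"dz":1,"rx":0,"ry":0,"rz":0},{"dx":0,"dy":0,"dz":1,"rx":0,"ry":0,"rz":0},{"dx":0,"dy":0,"dz":1,"rx":0,"ry":0,"rz":0},{"dx":0,"dy":0,"dz":1,"rx":0,"ry":0,"rz":0}], claw=100)

```text
t: 42.5
tcp_pos: [0.5862, 0.0213, 0.1944]
tool_rot: [0.045, 0.999, -0.0, 0.001]
force: [0.6, 0.2, -0.2]
finger_gap: 0.997
gripper_force: 0.0
```

Emit:
move_arm(targets=[{"dx":-0.33,"dy":0.93,"dz":0,"rx":0,"ry":0,"rz":0},{"dx":-0.33,"dy":0.93,"dz":0,"rx":0,"ry":0,"rz":0},{"dx":-0.33,"dy":0.93,"dz":0,"rx":0,"ry":0,"rz":0},{"dx":-0.33,"dy":0.93,"dz":0,"rx":0,"ry":0,"rz":0},{"dx":-0.33,"dy":0.93,"dz":0,"rx":0,"ry":0,"rz":0},{"dx":-0.33,"dy":0.93,"dz":0,"rx":0,"ry":0,"rz":0},{"dx":-0.33,"dy":0.93,"dz":0,"rx":0,"ry":0,"rz":0},{"dx":-0.33,"dy":0.93,"dz":0,"rx":0,"ry":0,"rz":0},{"dx":0,"dy":0,"dz":0,"rx":0,"ry":0,"rz":0},{"dx":0,"dy":0,"dz":0,"rx":0,"ry":0,"rz":0}])

```text
t: 43.75
tcp_pos: [0.5205, 0.207, 0.193]
tool_rot: [0.045, 0.999, -0.0, 0.001]
force: [-0.0, -0.4, 0.3]
finger_gap: 1.004
gripper_force: 0.0
```

```bash
python3 - <<'E'
from rim import *
s=st(); im,m=snap('wrist','w13.png'); d=np.array([.5205,.2081,.0123])-s['tcp_pos']; print(d/.025)
mk=tubmask(im); n,l,q,c=cv2.connectedComponentsWithStats(mk)
for i in range(1,n):
    if q[i,4]>150: print(q[i],c[i].round(1),onz(m,*c[i],.039,True).round(4))
E
```

```text
t 43.75 tcp [0.5205 0.207  0.193 ] closing ang 84.81 F [-0.  -0.4  0.3] gap 1.004 gf 0.0
[-1.20275097e-03  4.41611866e-02 -7.22804750e+00]
[ 387    0   93   88 4887] [433.6  41. ] [0.3777 0.3694 0.039 ]
[ 268  176   24   83 1256] [279.8 206.6] [0.5309 0.2072 0.039 ]
[  25  274   63   53 1142] [ 60.7 295.9] [ 0.6228 -0.0833  0.039 ]
[200 286  65  53 453] [231.9 309.8] [0.6434 0.1444 0.039 ]
[ 22 297  41  48 975] [ 41.6 321.7] [ 0.6678 -0.1446  0.039 ]
[105 298  33  26 362] [118.7 307.1] [0.6373 0.0045 0.039 ]
```

Emit:
move_arm(targets=[{"dx":0,"dy":0.04,"dz":-0.9,"rx":0,"ry":0,"rz":0},{"dx":0,"dy":0,"dz":-0.9,"rx":0,"ry":0,"rz":0},{"dx":0,"dy":0,"dz":-0.9,"rx":0,"ry":0,"rz":0},{"dx":0,"dy":0,"dz":-0.9,"rx":0,"ry":0,"rz":0},{"dx":0,"dy":0,"dz":-0.9,"rx":0,"ry":0,"rz":0},{"dx":0,"dy":0,"dz":-0.9,"rx":0,"ry":0,"rz":0},{"dx":0,"dy":0,"dz":-0.8,"rx":0,"ry":0,"rz":0},{"dx":0,"dy":0,"dz":-0.6,"rx":0,"ry":0,"rz":0},{"dx":0,"dy":0,"dz":-0.4,"rx":0,"ry":0,"rz":0},{"dx":0,"dy":0,"dz":0,"rx":0,"ry":0,"rz":0}])

```text
t: 45.05
tcp_pos: [0.52, 0.208, 0.0118]
tool_rot: [0.046, 0.999, -0.0, -0.001]
force: [-0.2, 0.3, 0.7]
finger_gap: 1.0
gripper_force: 0.0
```

Emit:
move_arm(targets=[{"dx":0,"dy":0,"dz":0,"rx":0,"ry":0,"rz":0},{"dx":0,"dy":0,"dz":0,"rx":0,"ry":0,"rz":0},{"dx":0,"dy":0,"dz":0,"rx":0,"ry":0,"rz":0},{"dx":0,"dy":0,"dz":0,"rx":0,"ry":0,"rz":0},{"dx":0,"dy":0,"dz":0,"rx":0,"ry":0,"rz":0},{"dx":0,"dy":0,"dz":0,"rx":0,"ry":0,"rz":0},{"dx":0,"dy":0,"dz":0,"rx":0,"ry":0,"rz":0},{"dx":0,"dy":0,"dz":0,"rx":0,"ry":0,"rz":0},{"dx":0,"dy":0,"dz":0,"rx":0,"ry":0,"rz":0},{"dx":0,"dy":0,"dz":0,"rx":0,"ry":0,"rz":0}], claw=0, newtons=50)

```text
t: 46.3
tcp_pos: [0.5204, 0.2085, 0.0129]
tool_rot: [0.045, 0.999, 0.0, 0.0]
force: [-0.9, -0.1, 4.1]
finger_gap: 0.273
gripper_force: 49.4
```

Emit:
move_arm(targets=[{"dx":0,"dy":0,"dz":0.06,"rx":0,"ry":0,"rz":0},{"dx":0.2,"dy":-0.018,"dz":0,"rx":0,"ry":0,"rz":0},{"dx":0.2,"dy":-0.018,"dz":0,"rx":0,"ry":0,"rz":0},{"dx":0.2,"dy":-0.018,"dz":0,"rx":0,"ry":0,"rz":0},{"dx":0.2,"dy":-0.018,"dz":0,"rx":0,"ry":0,"rz":0},{"dx":0.2,"dy":-0.018,"dz":0,"rx":0,"ry":0,"rz":0},{"dx":0.2,"dy":-0.018,"dz":0,"rx":0,"ry":0,"rz":0},{"dx":0.2,"dy":-0.018,"dz":0,"rx":0,"ry":0,"rz":0},{"dx":0.2,"dy":-0.018,"dz":0,"rx":0,"ry":0,"rz":0},{"dx":0,"dy":0,"dz":0,"rx":0,"ry":0,"rz":0}])

```text
t: 47.55
tcp_pos: [0.5608, 0.2047, 0.0139]
tool_rot: [0.046, 0.999, 0.0, 0.0]
force: [0.1, 0.5, -1.2]
finger_gap: 0.274
gripper_force: 48.9
```

Emit:
move_arm(targets=[{"dx":0.05,"dy":0,"dz":0,"rx":0,"ry":0,"rz":0},{"dx":0.05,"dy":0,"dz":0,"rx":0,"ry":0,"rz":0},{"dx":0.03,"dy":0,"dz":0,"rx":0,"ry":0,"rz":0},{"dx":0,"dy":0,"dz":0,"rx":0,"ry":0,"rz":0},{"dx":0,"dy":0,"dz":0,"rx":0,"ry":0,"rz":0},{"dx":0,"dy":0,"dz":0,"rx":0,"ry":0,"rz":0},{"dx":0,"dy":0,"dz":0,"rx":0,"ry":0,"rz":0},{"dx":0,"dy":0,"dz":0,"rx":0,"ry":0,"rz":0},{"dx":0,"dy":0,"dz":0,"rx":0,"ry":0,"rz":0},{"dx":0,"dy":0,"dz":0,"rx":0,"ry":0,"rz":0}])

```text
t: 48.8
tcp_pos: [0.5621, 0.2047, 0.0136]
tool_rot: [0.045, 0.999, -0.0, -0.001]
force: [-5.5, 1.5, 1.2]
finger_gap: 0.275
gripper_force: 49.1
```

Emit:
move_arm(targets=[{"dx":0,"dy":0,"dz":-0.04,"rx":0,"ry":0,"rz":0},{"dx":0,"dy":0,"dz":0,"rx":0,"ry":0,"rz":0},{"dx":0,"dy":0,"dz":0,"rx":0,"ry":0,"rz":0},{"dx":0,"dy":0,"dz":0,"rx":0,"ry":0,"rz":0},{"dx":0,"dy":0,"dz":0.3,"rx":0,"ry":0,"rz":0},{"dx":0,"dy":0,"dz":0.7,"rx":0,"ry":0,"rz":0},{"dx":0,"dy":0,"dz":1,"rx":0,"ry":0,"rz":0},{"dx":0,"dy":0,"dz":1,"rx":0,"ry":0,"rz":0},{"dx":0,"dy":0,"dz":1,"rx":0,"ry":0,"rz":0},{"dx":0,"dy":0,"dz":1,"rx":0,"ry":0,"rz":0}], claw=100)

```text
t: 50.05
tcp_pos: [0.5636, 0.2048, 0.1402]
tool_rot: [0.045, 0.999, 0.0, 0.001]
force: [-0.4, 0.4, 0.4]
finger_gap: 1.0
gripper_force: 0.0
```

Emit:
move_arm(targets=[{"dx":-0.5,"dy":0,"dz":1,"rx":0,"ry":0,"rz":0},{"dx":-0.5,"dy":0,"dz":1,"rx":0,"ry":0,"rz":0},{"dx":-0.5,"dy":0,"dz":1,"rx":0,"ry":0,"rz":0},{"dx":-0.5,"dy":0,"dz":0.5,"rx":0,"ry":0,"rz":0},{"dx":0,"dy":0,"dz":0,"rx":0,"ry":0,"rz":0},{"dx":0,"dy":0,"dz":0,"rx":0,"ry":0,"rz":0},{"dx":0,"dy":0,"dz":0,"rx":0,"ry":0,"rz":0},{"dx":0,"dy":0,"dz":0,"rx":0,"ry":0,"rz":0},{"dx":0,"dy":0,"dz":0,"rx":0,"ry":0,"rz":0},{"dx":0,"dy":0,"dz":0,"rx":0,"ry":0,"rz":0}])

```text
t: 51.3
tcp_pos: [0.5134, 0.2047, 0.2251]
tool_rot: [0.046, 0.999, -0.0, -0.0]
force: [0.4, -0.2, -0.1]
finger_gap: 1.001
gripper_force: 0.0
```

```bash
python3 - <<'E'
from h import *
st(); im,m=snap('wrist','w14.png'); t,mt=snap('top','t14.png'); s,ms=snap('scene','s14.png')
t0=cv2.imread('pics/top0.png')[...,::-1]
def comps(im,m,tag,fish,roi,zs=.032):
    hsv=cv2.cvtColor(im,cv2.COLOR_RGB2HSV)
    mk=tubmask(im); n,l,q,c=cv2.connectedComponentsWithStats(mk)
    for i in range(1,n):
        if q[i,4]>60: print(tag,q[i],onz(m,*(q[i,:2]+q[i,2:4]/2-.5),zs,fish).round(4),[onz(m,q[i,0]+q[i,2]/2,vv,.039,fish)[0].round(4) for vv in (q[i,1],q[i,1]+q[i,3])])
comps(im,m,'wrist',True,None); comps(t,mt,'top',False,None)
# tubs in top: difference with the first picture inside the bay
d=np.abs(t.astype(int)-t0).sum(2)>90; d[:150]=0;d[190:]=0;d[:,:240]=0;d[:,385:]=0
n,l,q,c=cv2.connectedComponentsWithStats(cv2.morphologyEx(d.astype(np.uint8),cv2.MORPH_CLOSE,np.ones((9,9))))
for i in range(1,n):
    if q[i,4]>20: print('diff',q[i],onz(mt,*(q[i,:2]+q[i,2:4]/2-.5),.03).round(4))
E
```

```text
t 51.3 tcp [0.5134 0.2047 0.2251] closing ang 84.78 F [ 0.4 -0.2 -0.1] gap 1.001 gf 0.0
wrist [ 380   10   87   86 4307] [0.3758 0.3733 0.032 ] [np.float64(0.3279), np.float64(0.4247)]
wrist [272 217  22  36 728] [0.5672 0.2043 0.032 ] [np.float64(0.5447), np.float64(0.5865)]
wrist [  40  268   60   50 1138] [ 0.6327 -0.1039  0.032 ] [np.float64(0.5907), np.float64(0.6727)]
wrist [208 278  60  51 415] [0.6526 0.1416 0.032 ] [np.float64(0.6137), np.float64(0.6878)]
wrist [ 38 290  38  46 869] [ 0.6691 -0.1482  0.032 ] [np.float64(0.625), np.float64(0.7104)]
wrist [118 290  28  24 300] [ 0.6461 -0.0017  0.032 ] [np.float64(0.6244), np.float64(0.6615)]
wrist [400 313  12   9  61] [0.7018 0.3573 0.032 ] [np.float64(0.6897), np.float64(0.7049)]
top [49 99  4 33 78] [0.8114 0.8396 0.032 ] [np.float64(0.8625), np.float64(0.7525)]
top [323 110  16  11  65] [ 0.8245 -0.0508  0.032 ] [np.float64(0.8385), np.float64(0.802)]
top [302 155  22  22 261] [0.6587 0.0043 0.032 ] [np.float64(0.6904), np.float64(0.6203)]
top [339 155  32  30 528] [ 0.648  -0.1256  0.032 ] [np.float64(0.6925), np.float64(0.5973)]
top [ 37 181   8  48  88] [0.5213 0.8386 0.032 ] [np.float64(0.5938), np.float64(0.4446)]
top [  0 228   7  49 188] [0.3735 0.936  0.032 ] [np.float64(0.4456), np.float64(0.2986)]
top [168 242  25  30 512] [0.3699 0.3989 0.032 ] [np.float64(0.4128), np.float64(0.3234)]
top [ 24 259  11  71 247] [0.2504 0.8422 0.032 ] [np.float64(0.3535), np.float64(0.1472)]
diff [240 150  24  40 552] [0.6434 0.1932 0.03  ]
diff [303 154  19  23 341] [0.6608 0.0058 0.03  ]
diff [340 155  30  30 720] [ 0.6485 -0.1258  0.03  ]
```

```bash
python3 - <<'E'
from h import *
im=cv2.imread('pics/w2.png')[...,::-1].copy()
m=cams.camera_model('wrist'); m['extrinsics']=np.array([[ 8.99241511e-02,9.95948617e-01,-3.37e-06,-2.51872605e-01],[9.48593886e-01,-8.56474638e-02,3.04686972e-01,-5.09290640e-01],[3.03452280e-01,-2.74019144e-02,-9.52452544e-01,2.28720874e-01],[0,0,0,1]])
n,l,q,c=cv2.connectedComponentsWithStats(tubmask(im))
for i in range(1,n):
    if q[i,4]>300 and 260<q[i,0]<300: print(q[i],[onz(m,q[i,0]+q[i,2]/2,vv,.039,True).round(4) for vv in (q[i,1],q[i,1]+q[i,3])])
E
```

```text
[270 211  21  41 706] [array([0.5397, 0.207 , 0.039 ]), array([0.5878, 0.2028, 0.039 ])]
```

```bash
python3 -c "
from station import order
print(order.sign_off())"
```

```text
the job is handed in; nothing more can be done
None
```

The job is handed in, verdict not shown: by my measurements the large and small tubs are within 2 mm of their inlays (no middle tub present), and the gate is shut with the pin home (both stopped by contact).

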